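# Close up the flow chamber: nut by hand, then with the wrench

## Task

The bottle is in the way: stand it upright in the steel tray and let go. Then tighten the flow chamber's hex nut clockwise, first gripping it with the fingers until its pointer is at the short bar, no further, and from there with the open-ended wrench until the pointer reaches the stop pin. Finally lay the wrench flat back on the rubber mat, leaving the jar, beaker and tip box undisturbed.

Things in the scene. Friction and masses are not known exactly. Their poses are not given: they have to be found in the camera images.
- chamber: Fixed aluminium flow chamber: upright drum, 76 mm diameter at its foot, 72 mm at its top, 46 mm high, the hex nut on top in its middle. Origin: centre of its underside, below the nut's axis, z up. Two small blanked side ports stick out to 48 mm from the axis, 22 mm above the bench.
- short_bar (a point): Middle of the top of the short dark radial bar on the drum's rim (8 x 3 mm, 3 mm high), 32 mm from the axis: the finger-tight mark, 1.0 rad clockwise from the chamber's +x.
- stop_pin (a point): Top of the dark round stop pin (6 mm thick, 10 mm high) on the drum's rim, 31 mm from the axis and 1.93 rad clockwise from the chamber's +x; the pointer meets its side when the nut is fully tight.
- nut (a joint): Angle of the nut in rad, growing clockwise seen from above (tightening). 0: pointer along the chamber's +x; 1.0: pointer at the short bar (finger-tight); 1.75: pointer against the stop pin (fully tight, hard stop). Stiff (about 0.15 N m); it stays where it is left.
- nut_hex: Steel hexagon of the captive nut (turns, does not lift): 28 mm across flats, 32 across corners, 26 tall. Origin: centre of its underside, 55 mm above the bench, on the axis; turns with the nut. Flats face along its own +x and -x and at 60 degree steps. Under it a collar, 38 mm diameter, 51 to 55 mm above the bench, with a dark pointer along +x reaching 28 mm from the axis.
- nut_top (a point): Centre of the nut's top face, 81 mm above the bench; axes as the hexagon's.
- wrench: Loose steel open-ended wrench, 10 mm thick, 0.17 kg, on the mat. Origin: underside of the handle's middle; x along the handle to the jaw, z up. The handle is 17 mm wide from x -78 to +35 mm (round end of 24 mm diameter at -66); the head widens from x 35 mm, ends at 110 mm and is about 60 mm wide. Centre of mass: about 30 mm from the origin towards the jaw.
- wrench_jaw (a point): Centre of the jaw, where the nut's axis belongs: 85 mm along +x from the wrench's origin, at half its thickness. The jaw is a slot 30 mm wide between faces that look to +y and -y, open towards +x with flared tips; its floor is 18 mm behind this point. Axes as the wrench's.
- mat: Fixed grey rubber mat, 240 x 130 x 4 mm, long along its x, on which the wrench lies at first and in the end. Origin: centre of its underside.
- bottle: Loose square glass media bottle, 44 x 44 mm, 114 mm tall, 0.2 kg, standing close beside the chamber. Origin: centre of its underside, z up.
- bottle_cap (a point): Middle of the bottle's round white screw cap, 32 mm diameter, 22 mm tall, 103 mm above the bottle's underside; below it is a neck of 26 mm diameter.
- tray: Fixed open steel tray, 150 x 130 mm (x, y), 18 mm high, walls and floor about 4 mm. Origin: centre of its underside.
- tip_box: Bystander: pipette tip box, 85 x 120 x 68 mm, blue below and white above. Origin: centre of its underside.
- jar: Bystander: screw-top jar, 56 mm diameter, 75 mm tall. Origin: centre of its underside.
- beaker: Bystander: glass beaker, 60 mm diameter, 70 mm tall. Origin: centre of its underside.
There are look-alikes about, which are no part of the job. Leave any turquoise look-alike of the chamber alone. Leave any green look-alike of the wrench alone.

How it is judged (in metres and radians):
On the way, in this order (a step that is already met when the one before it is completed fails the run):
1. the bottle stands upright and released in the tray (x of bottle in the frame of tray between -0.052 and 0.052 m and y of bottle in the frame of tray between -0.042 and 0.042 m and z of bottle in the frame of tray below 0.01 m and angle between bottle's own z axis and vertical below 0.1 rad and linear speed of bottle below 0.03 m/s and contact force between the fingers and bottle below 0.1 N), for 0.2 s.
2. the nut is finger-tight: turned by the fingers to the short bar (above 0.80 rad) (value of joint nut above 0.8 rad and contact force between the fingers and nut_hex above 0.5 N), for 0.05 s.
3. the wrench presses the nut round to the stop pin (above 1.65 rad) (value of joint nut above 1.65 rad and contact force between wrench and nut_hex above 0.3 N), for 0.05 s.
At the end, for the whole second after the job is handed in: Nut at the stop pin (joint above 1.65 rad); bottle upright (0.1 rad) on the tray floor, its centre within 52 mm (x) and 42 mm (y) of the tray's; wrench at rest flat (0.08 rad) on the mat, its origin within the mat's outline (120 and 65 mm of its centre) (all of step 1 and value of joint nut above 1.65 rad and x of wrench in the frame of mat between -0.12 and 0.12 m and y of wrench in the frame of mat between -0.065 and 0.065 m and z of wrench in the frame of mat below 0.01 m and angle between wrench's own z axis and vertical below 0.08 rad and linear speed of wrench below 0.02 m/s); the robot touches nothing.
It fails at once if the fingers still on the nut well past the short bar (1.3 rad) (value of joint nut above 1.3 rad and contact force between the fingers and nut_hex above 1 N).
It fails at once if the wrench used on the nut before it is finger-tight (below 0.7 rad) (value of joint nut below 0.7 rad and contact force between wrench and nut_hex above 1 N).
It fails at once if the bottle tipped over (angle between bottle's own z axis and vertical above 0.6 rad).
It fails at once if the tip box, jar or beaker disturbed (moved over 30 mm) (distance of any of tip_box, jar, beaker from where it was at the start of the episode above 0.03 m).
It also fails if it takes over 72 s, if anything falls off the work surface, if the arm or the gripper's body presses on something with over 40 N, if the wrist force passes 120 N, or if a joint passes its speed limit or range.

## Robot

A 6-joint arm with a two-finger parallel gripper is mounted at the origin on the work surface. World frame = base frame: x ahead of the robot, y to its left, z up, the work surface at z = 0. Lengths are in mm, angles in degrees, forces in N, time in s.
With the tool pointing down it reaches from about 300 to 850 mm from the base axis. Payload 4.2 kg.
Tool frame: the origin (TCP) lies at the very end of the fingers, on their centre line; the grasp point (between the pads) lies 19 mm behind it; z points along the fingers, y is the line along which they close (so a half turn about z gives the same grasp; the last joint's range is limited). The gripper opens to 91 mm and grips with 3 to 60 N. Pads are 32 mm wide; open, the fingers measure 118 mm over their backs; the gripper's body (76 mm by 178 mm) begins 60 mm behind the grasp point.
Start: joints at [-73.682, 18.312, 89.639, -0, 72.044, -1.146], TCP at [172.562, -548.512, 213.976] pointing down, gripper open.
Joint ranges: [-177.97, 177.97], [-48.28, 115.42], [12.27, 149.76], [-77.06, 257.06], [2.81, 150.46], [-146.56, 146.56]. Speed limits (degrees/s): [147.25, 147.25, 180, 180, 180, 180].

## Interface

Orientations are given as [roll, pitch, yaw] about the fixed x, y, z axes, in that order (R = Rz(yaw) Ry(pitch) Rx(roll)).
In Python, from workcell import env, grab_frame gives the robot as it stands. The module is installed in compiled form; this text tells all that it offers.
- The arm moves only by the tool move_arm, never from a script. Its argument "plan" is a list of rows, each an object of numbers: "tx", "ty", "tz": the shift along the tool's x, y, z in cm; "wx", "wy", "wz": the turn, a rotation vector about the tool's x, y, z in rad. In form: [{"tx": .., "ty": .., "tz": .., "wx": .., "wy": .., "wz": ..}, ...]. A call has 1 to 12 rows; each row shifts and turns the commanded pose from where the row before left it, along the tool's axes as they then stand; what a row does not reach is not made up. A row lasts 1/12 s, in which the tool goes at most 41.7 mm and 7.16 degrees, less where a joint would pass 70% of its speed; a pose out of reach is approached as far as the arm can. A call is refused whole if a number of a shift passes 4.17 or a number of a turn 0.125, either way. A call with a gripper value outside its range is refused whole. "gripper" is the finger opening in cm, from 0 to 9.12, set as the call begins (left out, the last holds). The fingers move at their own pace and stop on an object; "force" is the grip in N (left out, the last holds). Time passes only in rows, so rows that do not move let the fingers close. It gives the time, the measured TCP pose, the force, the opening and the grip force at its end, in the units of the state.
- env.state(): the state, without advancing time (a new reading comes with each control period).
- grab_frame(name): name is "scene" or "top"; returns a dict with "color" (420x560x3 uint8, red, green, blue), "vfov" (degrees; the focal length in pixels is half the picture's height over the tangent of half this angle, whatever the lens; pixels are square), "cx", "cy" (the principal point, pixels), "k1" (the pictures are not rectified: a ray, as slopes to the right and down, at radius r is drawn at 1 + k1 r^2 times it, then the intrinsics apply), "view" (4x4, takes a point from world to camera coordinates). Camera axes: x right, y up, looking along -z (the intrinsics and any distortion apply to the point x, -y, -z); pixel columns grow to the right and rows downward; lengths in mm; the calibration is good to about 2 mm. A picture is of the moment at which its call begins. There is no depth.
- env.job_done(): hands the job in; it is judged then, once.
The state is a dict: "time_s": time; "qpos": joint angles; "qvel": joint speeds; "effort": joint torques, N m; "ee_pos": TCP position; "ee_rot": TCP orientation; "force": force on the tool from outside, world axes, zero at the start; "torque": the same for the moment, N m; "gripper_width": finger opening in mm; "gripper_force": force on a finger pad.
Only numpy, scipy, OpenCV 4.12 (cv2) and the standard library are available. Lean on these libraries where they do the work, as an engineer would, in place of code of your own. Each camera call takes 0.05 s, during which the arm holds its last target. There are 200 camera calls.

## Working session

There is one attempt and no reset: what is moved stays moved. The work goes in short steps, Python scripts to look and compute and a tool call to move; the robot and the scene stay as the last step left them, time stands still between calls to the robot, and variables do not carry over. Pictures are saved under pics/ and viewed, at most 10 in all, crops included, and the job is handed in when it is done.

Besides the shell and the picture viewer there is one more tool, called as name(argument=value, ...) on one line, values as JSON. move_arm: Moves the arm, as the interface text tells. Its arguments: {"type":"object","properties":{"plan":{"type":"array","items":{"type":"object","properties":{"tx":{"type":"number"},"ty":{"type":"number"},"tz":{"type":"number"},"wx":{"type":"number"},"wy":{"type":"number"},"wz":{"type":"number"}}}},"gripper":{"type":"number"},"force":{"type":"number"}},"required":["plan"]}

```bash
mkdir -p pics; cat > h.py <<'E'
import numpy as np, cv2
from workcell import env, grab_frame
def K(f):
    h=f["color"].shape[0]; fl=h/2/np.tan(np.radians(f["vfov"])/2); return fl
def proj(f,p):
    p=np.atleast_2d(p).astype(float); c=(np.c_[p,np.ones(len(p))]@np.array(f["view"]).T)[:,:3]
    s=np.c_[c[:,0],-c[:,1]]/(-c[:,2:3]); r2=(s**2).sum(1,keepdims=True); s=s*(1+f["k1"]*r2)
    return s*K(f)+[f["cx"],f["cy"]]
def ray(f,uv):
    d=(np.array(uv,float)-[f["cx"],f["cy"]])/K(f); s=d.copy()
    for _ in range(30): s=d/(1+f["k1"]*(s@s))
    V=np.array(f["view"]); R=V[:3,:3]; o=-R.T@V[:3,3]; return o,R.T@np.array([s[0],-s[1],-1])
def at(f,uv,z):
    o,d=ray(f,uv); return o+d*(z-o[2])/d[2]
def save(f,name,crop=None,k=1):
    im=f["color"][:,:,::-1]
    if crop: x0,y0,x1,y1=crop; im=im[y0:y1,x0:x1]
    cv2.imwrite(name,cv2.resize(im,None,fx=k,fy=k,interpolation=cv2.INTER_CUBIC))
E
python3 - <<'E'
from h import *
import pickle
for n in("top","scene"):
    f=grab_frame(n); pickle.dump(f,open(n+"0.pkl","wb")); save(f,f"pics/{n}0.png",k=1.4)
    V=np.array(f["view"]); print(n,f["vfov"],f["cx"],f["cy"],f["k1"],(-V[:3,:3].T@V[:3,3]).round(),V[:3,:3].round(2).tolist())
print(env.state())
E
```

```text
top 44.85143487588515 281.58866971264735 216.49739533519062 -0.16291631173281332 [ 306.   23. 1544.] [[0.03, -1.0, -0.0], [0.99, 0.03, 0.13], [-0.13, -0.01, 0.99]]
scene 56.56659083934291 282.3828615860837 200.8842870751543 -0.07240085309550186 [1043.  -63.  987.] [[0.16, 0.99, 0.0], [-0.85, 0.13, 0.52], [0.51, -0.08, 0.86]]
{'time_s': 0.1, 'qpos': array([-7.36816006e+01,  1.83478063e+01,  8.96972548e+01, -9.42149637e-04,
        7.20454908e+01, -1.14667952e+00]), 'qvel': array([-0.00072712, -0.07509004, -0.13010345, -0.02600812, -0.05760177,
        0.0510377 ]), 'effort': array([ 2.90507487e-04, -4.13332558e+01, -2.32508701e+01,  7.28284079e-02,
        4.21191263e-02, -5.82804614e-05]), 'ee_pos': array([ 172.43548281, -548.07095017,  213.22073387]), 'ee_rot': array([-1.79909448e+02, -9.16493597e-04,  1.74653693e+01]), 'force': array([-0.3654523 , -0.54659574,  0.25408207]), 'torque': array([ 0.00562024,  0.04924773, -0.0161216 ]), 'gripper_force': 0.0, 'gripper_width': 91.31526986296272}
```

View pics/top0.png

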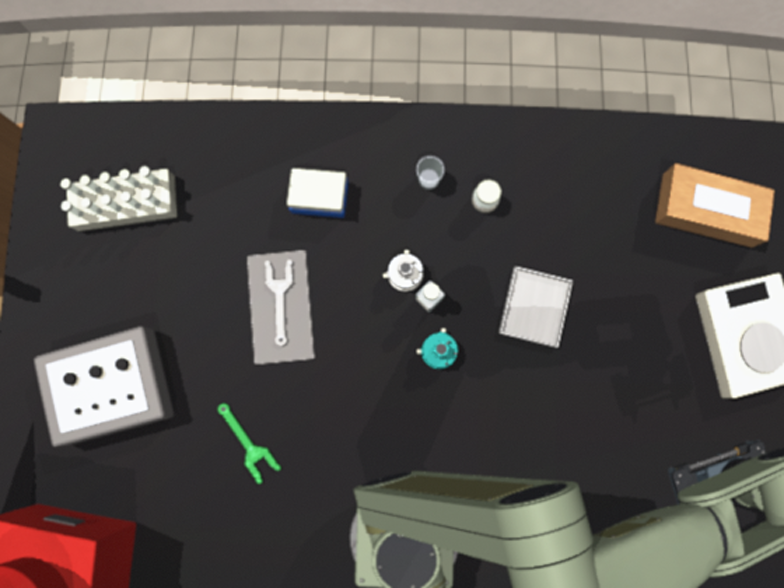

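View pics/scene0.png

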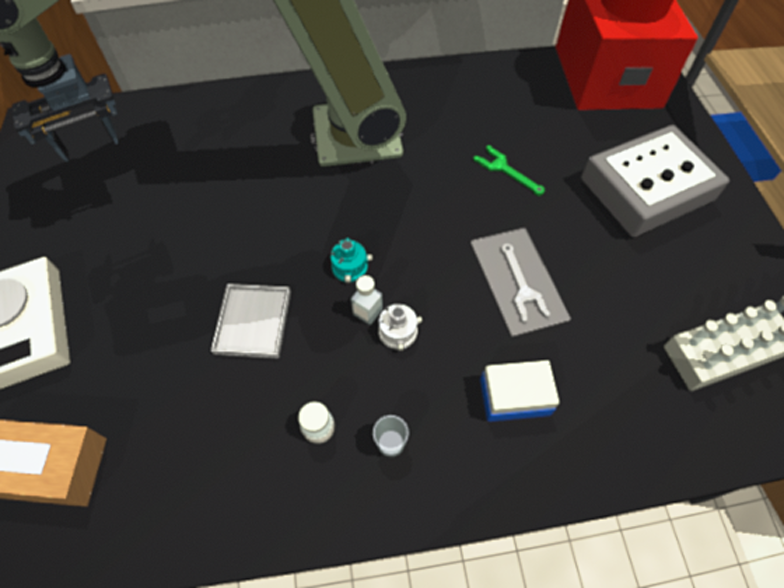

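Top view (1.4x): chamber (405,271), bottle cap (431,290), turquoise decoy (439,350), tray (536,307), mat/wrench (280,305), tip box (317,190), beaker (430,172), jar (487,195). I'll enlarge for details.

```bash
python3 - <<'E'
from h import *
import pickle
T=pickle.load(open("top0.pkl","rb"));S=pickle.load(open("scene0.pkl","rb"))
def c(f,x0,y0,w,h,k): return cv2.resize(f["color"][y0:y0+h,x0:x0+w,::-1],None,fx=k,fy=k,interpolation=cv2.INTER_CUBIC)
a=c(T,262,170,66,60,6)   # 396x360
b=c(S,240,190,66,60,6)
d=c(T,170,175,60,90,4)  # wrench 240x360
im=np.zeros((600,800,3),np.uint8)
im[:360,:396]=a; im[:360,400:796]=b
cv2.imwrite("pics/a.png",im[:360])
m=np.zeros((540,800,3),np.uint8)
m[:540,:360]=c(T,172,175,60,90,6); m[:540,400:]=c(S,332,158,80,108,5)
cv2.imwrite("pics/b.png",m)
E
```

```text
(no output)
```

View pics/a.png

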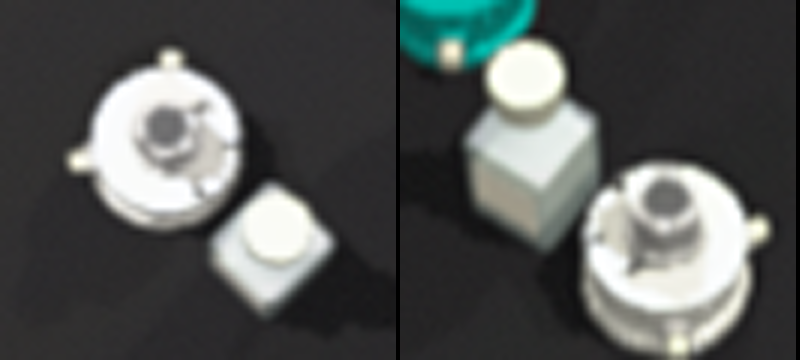

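View pics/b.png

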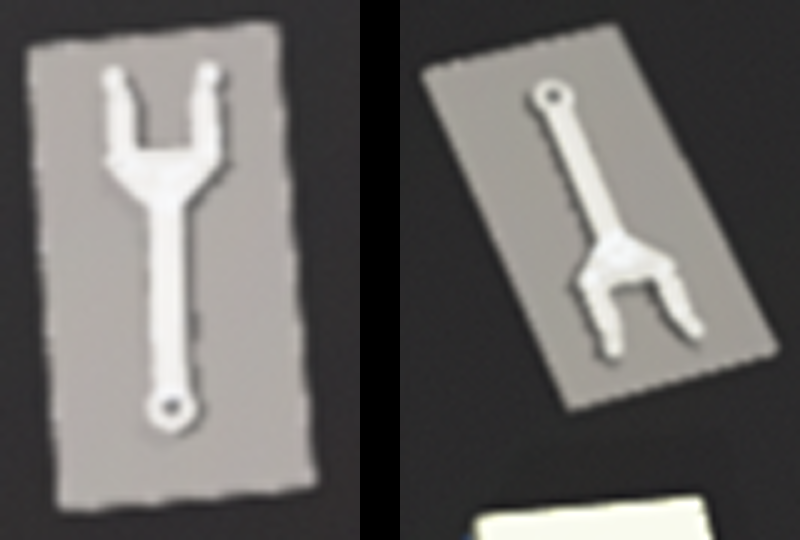

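Crops show nut top at (168,127) top / (267,198) scene, pointer up-right, bar to the right, pin lower right; bottle cap (280,228)/(127,74); wrench hole (172,407), tips (113,78),(210,75).

```bash
cat > m.py <<'E'
from h import *
import pickle
T=pickle.load(open("top0.pkl","rb"));S=pickle.load(open("scene0.pkl","rb"))
def p(x,y,k,x0,y0): return ((x+.5)/k-.5+x0,(y+.5)/k-.5+y0)
ta=lambda x,y:p(x,y,6,262,170); sa=lambda x,y:p(x,y,6,240,190)
tb=lambda x,y:p(x,y,6,172,175); sb=lambda x,y:p(x,y,5,332,158)
t1=lambda x,y:p(x,y,1.4,0,0)
def both(n,a,b,z): print(n,at(T,a,z).round(1),at(S,b,z).round(1))
E
python3 - <<'E'
from m import *
both("nut",ta(168,127),sa(267,198),81)
both("drumtop",ta(167,143),sa(267,236),46)
both("pointer",ta(205,103),sa(222,187),55)
both("bar",ta(230,147),sa(200,237),49)
both("pin",ta(200,183),sa(236,262),56)
both("cap",ta(280,228),sa(127,74),114)
print("port",at(T,ta(171,52),22),at(T,ta(72,161),22),at(S,sa(364,229),22),at(S,sa(279,343),22))
for c in((335,240),(270,185),(213,245),(268,315)): print("bot",at(T,ta(*c),80).round(1))
for c in((205,140),(67,140),(140,190)): print("botS",at(S,sa(*c),80).round(1))
both("hole",tb(172,407),sb(153,95),14)
both("tipL",tb(113,76),sb(300,333),14)
both("tipR",tb(210,73),sb(214,352),14)
for c in((28,48),(278,22),(317,483),(62,510)): print("mat",at(T,tb(*c),4).round(1))
for c in((516,267),(572,279),(559,347),(501,335)): print("tray",at(T,t1(*c),18).round(1))
for n,c,z in(("jar",(487,190),75),("beaker",(430,162),70),("box",(317,190),68),("decoy",(441,350),81)):print(n,at(T,t1(*c),z).round())
E
```

```text
nut [572.9  11.7  81. ] [570.5  15.9  81. ]
drumtop [571.2  11.8  46. ] [571.3  15.9  46. ]
pointer [590.2  -6.5  55. ] [548.2  -1.   55. ]
bar [569.5 -19.6  49. ] [568.6 -14.1  49. ]
pin [549.8  -4.9  56. ] [ 5.869e+02 -5.000e-01  5.600e+01]
cap [519.7 -42.3 114. ] [518.1 -37.5 114. ]
port [622.40669888  10.71599684  22.        ] [564.91654763  59.3648065   22.        ] [562.6413517   62.82022102  22.        ] [613.32439447  14.80261196  22.        ]
bot [519.6 -70.6  80. ]
bot [545.8 -38.5  80. ]
bot [515.6 -11.5  80. ]
bot [482.2 -38.9  80. ]
botS [536.9  -6.6  80. ]
botS [527.4 -67.2  80. ]
botS [557.4 -38.4  80. ]
hole [419.6 277.6  14. ] [416.8 280.8  14. ]
tipL [588.4 316.2  14. ] [588.1 321.1  14. ]
tipR [591.2 266.2  14. ] [592.1 269.4  14. ]
mat [604.  363.5   4. ]
mat [620.6 233.8   4. ]
mat [384.  203.7   4. ]
mat [366.3 333.3   4. ]
tray [ 591.7 -229.9   18. ]
tray [ 568.6 -354.    18. ]
tray [ 418.9 -324.7   18. ]
tray [ 441.9 -198.    18. ]
jar [ 747. -158.   75.]
beaker [807. -35.  70.]
box [739. 206.  68.]
decoy [402. -65.  81.]
```

```bash
cat > go.py <<'E'
# usage: go.py x y z yaw : turn first, then shift (tool axes, tool down)
from h import *; import sys
from scipy.spatial.transform import Rotation as Ro
s=env.state(); x,y,z,yaw=map(float,sys.argv[1:5])
R=Ro.from_euler("xyz",s["ee_rot"],degrees=True); G=Ro.from_euler("xyz",[180,0,yaw],degrees=True)
d=np.array([x,y,z])-s["ee_pos"]
print("t",round(s["time_s"],1),"pos",s["ee_pos"].round(1),"rot",s["ee_rot"].round(2),"q6",s["qpos"][5].round(),"w",round(s["gripper_width"],1),"gf",round(s["gripper_force"],1),"F",s["force"].round(1),s["torque"].round(2))
print("turn rad",(R.inv()*G).as_rotvec().round(3),"shift cm if first",(R.inv().apply(d)/10).round(2),"after turn",(G.inv().apply(d)/10).round(2))
E
python3 go.py 519 -40 214 47
```

```text
t 0.1 pos [ 172.4 -548.1  213.2] rot [-179.91   -0.     17.47] q6 -1.0 w 91.3 gf 0.0 F [-0.4 -0.5  0.3] [ 0.01  0.05 -0.02]
turn rad [-0.002 -0.    -0.515] shift cm if first [ 4.831e+01 -3.806e+01 -2.000e-02] after turn [60.79 -9.3  -0.08]
```

move_arm(plan=[{"tx": 2.7,"ty": -2.1},{"tx": 2.7,"ty": -2.1},{"tx": 2.7,"ty": -2.1},{"tx": 2.7,"ty": -2.1},{"tx": 2.7,"ty": -2.1},{"tx": 2.7,"ty": -2.1},{"tx": 2.7,"ty": -2.1},{"tx": 2.7,"ty": -2.1},{"tx": 2.7,"ty": -2.1},{"tx": 2.7,"ty": -2.1},{"tx": 2.7,"ty": -2.1},{"tx": 2.7,"ty": -2.1}], gripper=9.1)

```text
schema error: expected keys tx, ty, tz, wx, wy, wz
```

```bash
python3 go.py 519 -40 190 47
```

```text
t 0.1 pos [ 172.4 -548.1  213.2] rot [-179.91   -0.     17.47] q6 -1.0 w 91.3 gf 0.0 F [-0.4 -0.5  0.3] [ 0.01  0.05 -0.02]
turn rad [-0.002 -0.    -0.515] shift cm if first [ 48.31 -38.06   2.38] after turn [60.79 -9.3   2.32]
```

move_arm(plan=[{"tx": 2.7,"ty": -2.1,"tz": 0,"wx": 0,"wy": 0,"wz": 0},{"tx": 2.7,"ty": -2.1,"tz": 0,"wx": 0,"wy": 0,"wz": 0},{"tx": 2.7,"ty": -2.1,"tz": 0,"wx": 0,"wy": 0,"wz": 0},{"tx": 2.7,"ty": -2.1,"tz": 0,"wx": 0,"wy": 0,"wz": 0},{"tx": 2.7,"ty": -2.1,"tz": 0,"wx": 0,"wy": 0,"wz": 0},{"tx": 2.7,"ty": -2.1,"tz": 0,"wx": 0,"wy": 0,"wz": 0},{"tx": 2.7,"ty": -2.1,"tz": 0,"wx": 0,"wy": 0,"wz": 0},{"tx": 2.7,"ty": -2.1,"tz": 0,"wx": 0,"wy": 0,"wz": 0},{"tx": 2.7,"ty": -2.1,"tz": 0,"wx": 0,"wy": 0,"wz": 0},{"tx": 2.7,"ty": -2.1,"tz": 0,"wx": 0,"wy": 0,"wz": 0},{"tx": 2.7,"ty": -2.1,"tz": 0,"wx": 0,"wy": 0,"wz": 0},{"tx": 2.7,"ty": -2.1,"tz": 0,"wx": 0,"wy": 0,"wz": 0}], gripper=9.1)

```text
time_s: 1.1
ee_pos: [406.4, -209.2, 213.8]
ee_rot: [-180.0, 0.0, 17.5]
force: [0.1, -0.5, -0.6]
gripper_width: 90.9
gripper_force: 0.0
```

```bash
python3 go.py 519 -40 190 47
```

```text
t 1.1 pos [ 406.4 -209.2  213.8] rot [-1.7999e+02  2.0000e-02  1.7460e+01] q6 44.0 w 90.9 gf 0.0 F [ 0.1 -0.5 -0.6] [-0.05  0.01  0.02]
turn rad [-0.     0.    -0.516] shift cm if first [ 15.82 -12.76   2.37] after turn [20.05 -3.31  2.38]
```

move_arm(plan=[{"tx": 0,"ty": 0,"tz": 0,"wx": 0,"wy": 0,"wz": -0.103},{"tx": 0,"ty": 0,"tz": 0,"wx": 0,"wy": 0,"wz": -0.103},{"tx": 0,"ty": 0,"tz": 0,"wx": 0,"wy": 0,"wz": -0.103},{"tx": 0,"ty": 0,"tz": 0,"wx": 0,"wy": 0,"wz": -0.103},{"tx": 0,"ty": 0,"tz": 0,"wx": 0,"wy": 0,"wz": -0.103},{"tx": 3.34,"ty": -0.55,"tz": 0.4,"wx": 0,"wy": 0,"wz": 0},{"tx": 3.34,"ty": -0.55,"tz": 0.4,"wx": 0,"wy": 0,"wz": 0},{"tx": 3.34,"ty": -0.55,"tz": 0.4,"wx": 0,"wy": 0,"wz": 0},{"tx": 3.34,"ty": -0.55,"tz": 0.4,"wx": 0,"wy": 0,"wz": 0},{"tx": 3.34,"ty": -0.55,"tz": 0.4,"wx": 0,"wy": 0,"wz": 0},{"tx": 3.34,"ty": -0.55,"tz": 0.4,"wx": 0,"wy": 0,"wz": 0},{"tx": 0,"ty": 0,"tz": 0,"wx": 0,"wy": 0,"wz": 0}])

```text
time_s: 2.1
ee_pos: [520.9, -37.6, 188.7]
ee_rot: [-179.9, -0.1, 47.2]
force: [0.3, 0.3, 0.3]
gripper_width: 91.0
gripper_force: 0.0
```

```bash
python3 go.py 519 -40 45 47; python3 - <<'E'
from h import *
f=grab_frame("scene"); save(f,"pics/c.png",(200,100,340,230),5)
E
```

```text
t 2.1 pos [520.9 -37.6 188.7] rot [-1.7991e+02 -1.1000e-01  4.7220e+01] q6 37.0 w 91.0 gf 0.0 F [0.3 0.3 0.3] [-0.03  0.01  0.01]
turn rad [-0.001 -0.002  0.004] shift cm if first [-0.33  0.05 14.37] after turn [-0.31  0.03 14.37]
```

View pics/c.png

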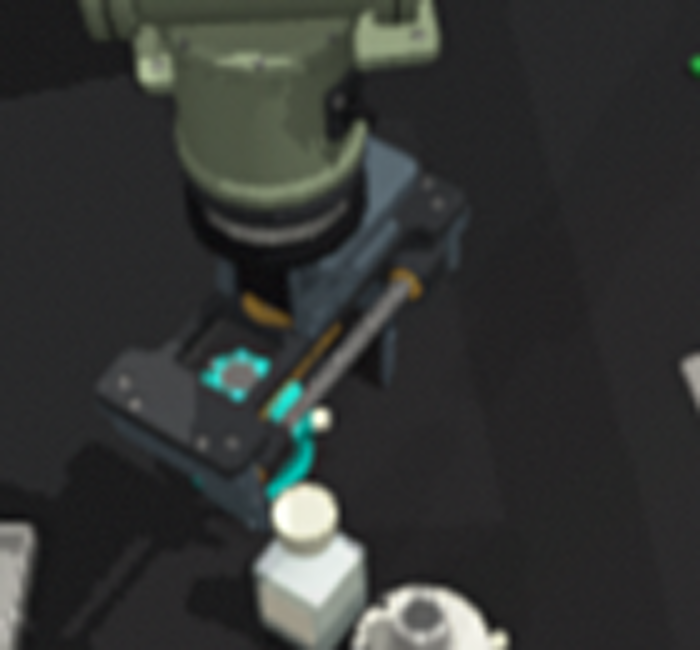

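The gripper is over the bottle with its fingers along the right diagonal; cap at (305,515). Descending and gripping.

move_arm(plan=[{"tx": -0.32,"ty": 0,"tz": 2.0,"wx": 0,"wy": 0,"wz": 0},{"tx": 0,"ty": 0,"tz": 2.5,"wx": 0,"wy": 0,"wz": 0},{"tx": 0,"ty": 0,"tz": 2.5,"wx": 0,"wy": 0,"wz": 0},{"tx": 0,"ty": 0,"tz": 2.5,"wx": 0,"wy": 0,"wz": 0},{"tx": 0,"ty": 0,"tz": 2.5,"wx": 0,"wy": 0,"wz": 0},{"tx": 0,"ty": 0,"tz": 2.3,"wx": 0,"wy": 0,"wz": 0},{"tx": 0,"ty": 0,"tz": 0,"wx": 0,"wy": 0,"wz": 0}])

```text
time_s: 2.73
ee_pos: [512.2, -44.9, 43.1]
ee_rot: [-179.6, 0.4, 46.9]
force: [-0.7, 0.1, -0.6]
gripper_width: 90.9
gripper_force: 0.0
```

move_arm(plan=[{"tx": 0,"ty": 0,"tz": 0,"wx": 0,"wy": 0,"wz": 0},{"tx": 0,"ty": 0,"tz": 0,"wx": 0,"wy": 0,"wz": 0},{"tx": 0,"ty": 0,"tz": 0,"wx": 0,"wy": 0,"wz": 0},{"tx": 0,"ty": 0,"tz": 0,"wx": 0,"wy": 0,"wz": 0},{"tx": 0,"ty": 0,"tz": 0,"wx": 0,"wy": 0,"wz": 0},{"tx": 0,"ty": 0,"tz": 0,"wx": 0,"wy": 0,"wz": 0},{"tx": 0,"ty": 0,"tz": 0,"wx": 0,"wy": 0,"wz": 0},{"tx": 0,"ty": 0,"tz": 0,"wx": 0,"wy": 0,"wz": 0}], gripper=3.0, force=20)

```text
time_s: 3.4
ee_pos: [516.1, -44.0, 47.2]
ee_rot: [-180.0, 0.0, 47.0]
force: [-1.7, 0.6, 4.6]
gripper_width: 43.7
gripper_force: 20.0
```

```bash
python3 go.py 519 -40 90 47
```

```text
t 3.4 pos [516.1 -44.   47.2] rot [-1.7997e+02  1.0000e-02  4.6970e+01] q6 37.0 w 43.7 gf 20.0 F [-1.7  0.6  4.6] [ 0.21  0.25 -0.  ]
turn rad [-0.001  0.    -0.001] shift cm if first [ 0.49 -0.06 -4.28] after turn [ 0.49 -0.06 -4.28]
```

move_arm(plan=[{"tx": 0,"ty": 0,"tz": -1.5,"wx": 0,"wy": 0,"wz": 0},{"tx": 0,"ty": 0,"tz": -2,"wx": 0,"wy": 0,"wz": 0},{"tx": 0,"ty": 0,"tz": -1.5,"wx": 0,"wy": 0,"wz": 0},{"tx": -1.2,"ty": 1.0,"tz": 0,"wx": 0,"wy": 0,"wz": 0},{"tx": -2.2,"ty": 1.85,"tz": 0,"wx": 0,"wy": 0,"wz": 0},{"tx": -2.2,"ty": 1.85,"tz": 0,"wx": 0,"wy": 0,"wz": 0},{"tx": -2.2,"ty": 1.85,"tz": 0,"wx": 0,"wy": 0,"wz": 0},{"tx": -2.2,"ty": 1.85,"tz": 0,"wx": 0,"wy": 0,"wz": 0},{"tx": -2.2,"ty": 1.85,"tz": 0,"wx": 0,"wy": 0,"wz": 0},{"tx": -2.2,"ty": 1.85,"tz": 0,"wx": 0,"wy": 0,"wz": 0},{"tx": -2.2,"ty": 1.85,"tz": 0,"wx": 0,"wy": 0,"wz": 0},{"tx": -1.0,"ty": 0.9,"tz": 0,"wx": 0,"wy": 0,"wz": 0}])

```text
time_s: 4.4
ee_pos: [504.6, -277.4, 96.6]
ee_rot: [179.9, 0.1, 46.9]
force: [0.3, 0.7, -1.2]
gripper_width: 43.7
gripper_force: 20.0
```

move_arm(plan=[{"tx": 0,"ty": 0,"tz": 0,"wx": 0,"wy": 0,"wz": 0},{"tx": 0,"ty": 0,"tz": 0,"wx": 0,"wy": 0,"wz": 0},{"tx": 0,"ty": 0,"tz": 0,"wx": 0,"wy": 0,"wz": 0}])

```text
time_s: 4.65
ee_pos: [504.6, -273.0, 96.6]
ee_rot: [-179.9, -0.0, 47.0]
force: [0.3, 0.0, -2.5]
gripper_width: 44.0
gripper_force: 20.0
```

```bash
python3 go.py 505 -275 52 47; python3 - <<'E'
from h import *
f=grab_frame("scene"); save(f,"pics/d.png",(100,120,260,270),5)
E
```

```text
t 4.7 pos [ 504.6 -273.    96.6] rot [-1.7991e+02 -1.0000e-02  4.6990e+01] q6 13.0 w 44.0 gf 20.0 F [ 0.3  0.  -2.5] [-0.03 -0.01  0.  ]
turn rad [-0.002 -0.    -0.   ] shift cm if first [-0.12  0.18  4.46] after turn [-0.12  0.17  4.46]
```

View pics/d.png

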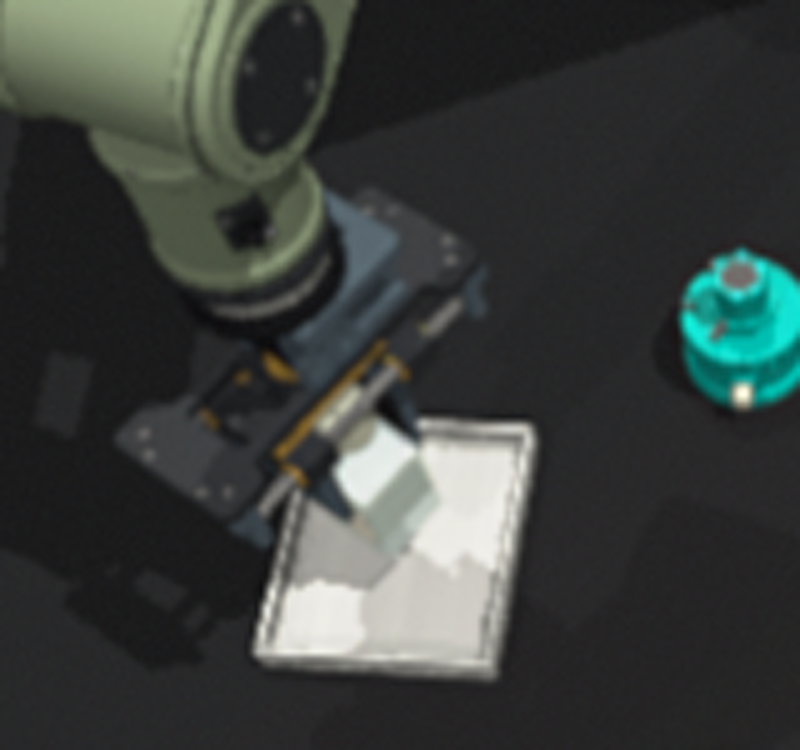

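Bottle is held upright above the tray, centred. Lowering and releasing.

move_arm(plan=[{"tx": 0,"ty": 0,"tz": 1.5,"wx": 0,"wy": 0,"wz": 0},{"tx": 0,"ty": 0,"tz": 1.5,"wx": 0,"wy": 0,"wz": 0},{"tx": 0,"ty": 0,"tz": 1.0,"wx": 0,"wy": 0,"wz": 0},{"tx": 0,"ty": 0,"tz": 0.4,"wx": 0,"wy": 0,"wz": 0},{"tx": 0,"ty": 0,"tz": 0,"wx": 0,"wy": 0,"wz": 0},{"tx": 0,"ty": 0,"tz": 0,"wx": 0,"wy": 0,"wz": 0}])

```text
time_s: 5.2
ee_pos: [505.3, -273.9, 53.2]
ee_rot: [180.0, -0.0, 47.0]
force: [0.2, -0.3, -1.8]
gripper_width: 44.0
gripper_force: 20.0
```

```bash
python3 go.py 505 -275 52 47
```

```text
t 5.2 pos [ 505.3 -273.9   53.2] rot [ 1.7997e+02 -1.0000e-02  4.7010e+01] q6 13.0 w 44.0 gf 20.0 F [ 0.2 -0.3 -1.8] [-0.   -0.01 -0.02]
turn rad [ 0.001 -0.     0.   ] shift cm if first [-0.1   0.05  0.12] after turn [-0.1   0.05  0.12]
```

move_arm(plan=[{"tx": 0,"ty": 0,"tz": 0.1,"wx": 0,"wy": 0,"wz": 0},{"tx": 0,"ty": 0,"tz": 0.1,"wx": 0,"wy": 0,"wz": 0},{"tx": 0,"ty": 0,"tz": 0,"wx": 0,"wy": 0,"wz": 0}])

```text
time_s: 5.45
ee_pos: [505.1, -274.3, 51.3]
ee_rot: [180.0, -0.0, 47.0]
force: [-0.0, 0.5, -1.8]
gripper_width: 43.6
gripper_force: 20.0
```

move_arm(plan=[{"tx": 0,"ty": 0,"tz": 0,"wx": 0,"wy": 0,"wz": 0},{"tx": 0,"ty": 0,"tz": 0,"wx": 0,"wy": 0,"wz": 0},{"tx": 0,"ty": 0,"tz": 0,"wx": 0,"wy": 0,"wz": 0},{"tx": 0,"ty": 0,"tz": 0,"wx": 0,"wy": 0,"wz": 0},{"tx": 0,"ty": 0,"tz": 0,"wx": 0,"wy": 0,"wz": 0},{"tx": 0,"ty": 0,"tz": 0,"wx": 0,"wy": 0,"wz": 0},{"tx": 0,"ty": 0,"tz": -2.5,"wx": 0,"wy": 0,"wz": 0},{"tx": 0,"ty": 0,"tz": -2.5,"wx": 0,"wy": 0,"wz": 0},{"tx": 0,"ty": 0,"tz": -2.5,"wx": 0,"wy": 0,"wz": 0},{"tx": 0,"ty": 0,"tz": -2.5,"wx": 0,"wy": 0,"wz": 0},{"tx": 0,"ty": 0,"tz": -2.5,"wx": 0,"wy": 0,"wz": 0},{"tx": 0,"ty": 0,"tz": 0,"wx": 0,"wy": 0,"wz": 0}], gripper=7.5)

```text
time_s: 6.45
ee_pos: [507.6, -275.7, 181.4]
ee_rot: [179.4, -0.1, 47.0]
force: [0.5, 0.1, 0.0]
gripper_width: 74.9
gripper_force: 0.0
```

```bash
python3 go.py 571.6 13.8 150 104
```

```text
t 6.5 pos [ 507.6 -275.7  181.4] rot [ 1.7941e+02 -1.4000e-01  4.6970e+01] q6 13.0 w 74.9 gf 0.0 F [0.5 0.1 0. ] [-0.06 -0.06 -0.  ]
turn rad [ 0.011  0.003 -0.995] shift cm if first [ 25.52 -15.11   3.05] after turn [26.54 13.22  3.14]
```

```bash
python3 - <<'E'
from h import *
T=grab_frame("top");S=grab_frame("scene")
def c(f,x0,y0,w,h,k): return cv2.resize(f["color"][y0:y0+h,x0:x0+w,::-1],None,fx=k,fy=k,interpolation=cv2.INTER_CUBIC)
im=np.hstack([c(T,270,178,33,30,12),c(S,267,215,33,30,12)])
b=np.hstack([c(T,345,180,78,46,5),c(S,140,190,80,46,5)]); o=np.zeros((600,800,3),np.uint8); o[:360,:792]=im; o[365:595,:790]=b
cv2.imwrite("pics/e.png",o)
E
```

```text
(no output)
```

View pics/e.png

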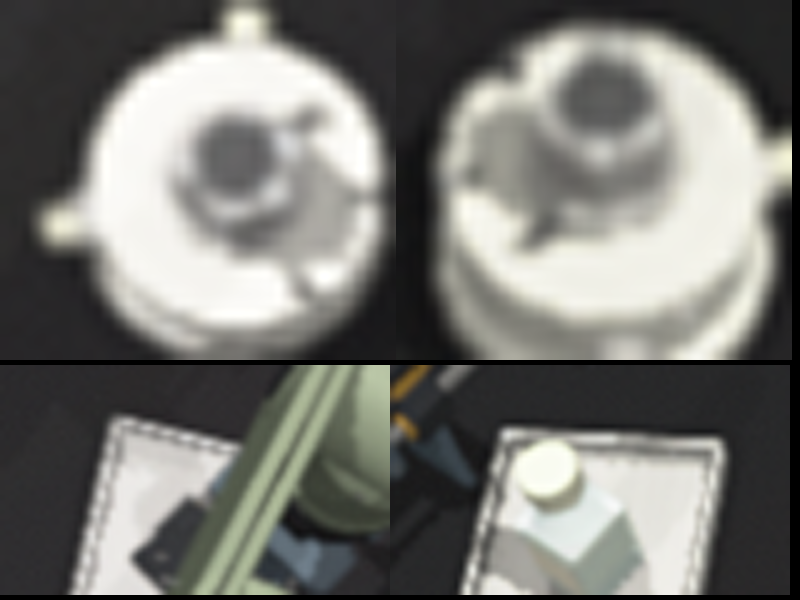

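Bottle stands in the tray (cap at (548,472) in scene crop). Pointer tip top (325,112)/scene (536,240), bar (370,190)/(463,170), pin (300,265)/(510,62).

```bash
python3 - <<'E'
from m import *
t=lambda x,y:p(x,y,12,270,178); s=lambda x,y:p(x-396,y,12,267,215)
N=[at(T,t(237,150),81),at(S,s(604,97),81)]
for n,a,b,z in(("ptr",(322,112),(534,240),55),("bar",(372,190),(462,170),49),("pin",(298,262),(510,62),56),("drum",(238,195),None,46)):
  for f,q,c in((T,t,a),(S,s,b)):
    if c:
      P=at(f,q(*c),z)-N[0 if f is T else 1]; print(n,P[:2].round(1),np.hypot(*P[:2]).round(1),np.degrees(np.arctan2(P[1],P[0])).round(1))
print(N)
E
python3 go.py 571.6 13.8 150 104
```

```text
ptr [ 14.9 -21. ] 25.8 -54.6
ptr [ 19.3 -18.6] 26.8 -44.0
bar [ -3.3 -34. ] 34.2 -95.6
bar [ -3.4 -31.6] 31.8 -96.1
pin [-23.1 -15.9] 28.0 -145.4
pin [-25.1 -17.4] 30.6 -145.3
drum [-4.9 -0.8] 5.0 -171.2
[array([574.9618459,  12.6280125,  81.       ]), array([570.51147438,  15.37023106,  81.        ])]
t 6.5 pos [ 505.2 -274.4  176.8] rot [ 1.7988e+02 -3.0000e-02  4.6970e+01] q6 13.0 w 74.8 gf 0.0 F [-0.3  0.2 -0.4] [-0.02 -0.01 -0.04]
turn rad [ 0.002  0.001 -0.995] shift cm if first [ 25.6  -14.82   2.66] after turn [26.36 13.41  2.68]
```

move_arm(plan=[{"tx": 0,"ty": 0,"tz": 0,"wx": 0,"wy": 0,"wz": -0.1077},{"tx": 0,"ty": 0,"tz": 0,"wx": 0,"wy": 0,"wz": -0.1077},{"tx": 0,"ty": 0,"tz": 0,"wx": 0,"wy": 0,"wz": -0.1077},{"tx": 0,"ty": 0,"tz": 0,"wx": 0,"wy": 0,"wz": -0.1077},{"tx": 0,"ty": 0,"tz": 0,"wx": 0,"wy": 0,"wz": -0.1077},{"tx": 0,"ty": 0,"tz": 0,"wx": 0,"wy": 0,"wz": -0.1077},{"tx": 0,"ty": 0,"tz": 0,"wx": 0,"wy": 0,"wz": -0.1077},{"tx": 0,"ty": 0,"tz": 0,"wx": 0,"wy": 0,"wz": -0.1077},{"tx": 0,"ty": 0,"tz": 0,"wx": 0,"wy": 0,"wz": -0.1077},{"tx": 0,"ty": 0,"tz": 0,"wx": 0,"wy": 0,"wz": 0}])

```text
time_s: 7.38
ee_pos: [504.0, -273.7, 174.0]
ee_rot: [-179.8, -0.1, 102.6]
force: [0.9, -0.1, -0.3]
gripper_width: 75.1
gripper_force: 0.0
```

move_arm(plan=[{"tx": 2.97,"ty": 1.42,"tz": 0.5,"wx": 0,"wy": 0,"wz": 0},{"tx": 2.97,"ty": 1.42,"tz": 0.5,"wx": 0,"wy": 0,"wz": 0},{"tx": 2.97,"ty": 1.42,"tz": 0.5,"wx": 0,"wy": 0,"wz": 0},{"tx": 2.97,"ty": 1.42,"tz": 0.5,"wx": 0,"wy": 0,"wz": 0},{"tx": 2.97,"ty": 1.42,"tz": 0.5,"wx": 0,"wy": 0,"wz": 0},{"tx": 2.97,"ty": 1.42,"tz": 0.5,"wx": 0,"wy": 0,"wz": 0},{"tx": 2.97,"ty": 1.42,"tz": 0.5,"wx": 0,"wy": 0,"wz": 0},{"tx": 2.97,"ty": 1.42,"tz": 0.5,"wx": 0,"wy": 0,"wz": 0},{"tx": 2.97,"ty": 1.42,"tz": 0.5,"wx": 0,"wy": 0,"wz": 0},{"tx": 0,"ty": 0,"tz": 0,"wx": 0,"wy": 0,"wz": 0},{"tx": 0,"ty": 0,"tz": 0,"wx": 0,"wy": 0,"wz": 0},{"tx": 0,"ty": 0,"tz": 0,"wx": 0,"wy": 0,"wz": 0}])

```text
time_s: 8.38
ee_pos: [571.1, 14.1, 130.1]
ee_rot: [-179.9, 0.0, 102.4]
force: [1.1, -0.5, -0.7]
gripper_width: 75.4
gripper_force: 0.0
```

```bash
python3 go.py 571.8 14 60 102.5
```

```text
t 8.4 pos [571.1  14.1 130.1] rot [-1.7989e+02  1.0000e-02  1.0245e+02] q6 -12.0 w 75.4 gf 0.0 F [ 1.1 -0.5 -0.7] [ 0.01 -0.09 -0.05]
turn rad [-0.002  0.    -0.001] shift cm if first [-0.02  0.08  7.01] after turn [-0.02  0.06  7.01]
```

move_arm(plan=[{"tx": 0,"ty": 0,"tz": 1.5,"wx": 0,"wy": 0,"wz": 0},{"tx": 0,"ty": 0,"tz": 2,"wx": 0,"wy": 0,"wz": 0},{"tx": 0,"ty": 0,"tz": 2,"wx": 0,"wy": 0,"wz": 0},{"tx": 0,"ty": 0,"tz": 1.5,"wx": 0,"wy": 0,"wz": 0},{"tx": 0,"ty": 0,"tz": 0,"wx": 0,"wy": 0,"wz": 0},{"tx": 0,"ty": 0,"tz": 0,"wx": 0,"wy": 0,"wz": 0}])

```text
time_s: 8.88
ee_pos: [571.1, 13.1, 60.5]
ee_rot: [-179.9, -0.0, 102.4]
force: [0.4, 0.4, 0.3]
gripper_width: 75.0
gripper_force: 0.0
```

move_arm(plan=[{"tx": 0,"ty": 0,"tz": 0,"wx": 0,"wy": 0,"wz": 0},{"tx": 0,"ty": 0,"tz": 0,"wx": 0,"wy": 0,"wz": 0},{"tx": 0,"ty": 0,"tz": 0,"wx": 0,"wy": 0,"wz": 0},{"tx": 0,"ty": 0,"tz": 0,"wx": 0,"wy": 0,"wz": 0},{"tx": 0,"ty": 0,"tz": 0,"wx": 0,"wy": 0,"wz": 0},{"tx": 0,"ty": 0,"tz": 0,"wx": 0,"wy": 0,"wz": 0},{"tx": 0,"ty": 0,"tz": 0,"wx": 0,"wy": 0,"wz": 0},{"tx": 0,"ty": 0,"tz": 0,"wx": 0,"wy": 0,"wz": 0}], gripper=1.5, force=8)

```text
time_s: 9.55
ee_pos: [570.5, 14.2, 61.0]
ee_rot: [-179.8, 0.0, 102.5]
force: [-3.5, -1.7, 3.9]
gripper_width: 28.2
gripper_force: 8.0
```

```bash
python3 go.py 571.8 14 60 102.5
```

```text
t 9.6 pos [570.5  14.2  61. ] rot [-179.83    0.    102.54] q6 -12.0 w 28.2 gf 8.0 F [-3.5 -1.7  3.9] [-0.19  0.65  0.14]
turn rad [-0.003  0.     0.001] shift cm if first [-0.05  0.12  0.1 ] after turn [-0.05  0.12  0.1 ]
```

move_arm(plan=[{"tx": 0,"ty": -0.1,"tz": 0,"wx": 0,"wy": 0,"wz": 0},{"tx": 0,"ty": 0,"tz": 0,"wx": 0,"wy": 0,"wz": 0},{"tx": 0,"ty": 0,"tz": 0,"wx": 0,"wy": 0,"wz": 0},{"tx": 0,"ty": 0,"tz": 0,"wx": 0,"wy": 0,"wz": 0}])

```text
time_s: 9.88
ee_pos: [570.5, 14.2, 61.0]
ee_rot: [-180.0, -0.0, 102.5]
force: [-2.5, 0.5, 3.3]
gripper_width: 28.4
gripper_force: 8.0
```

```bash
python3 go.py 571.8 14 60 102.5
```

```text
t 9.9 pos [570.5  14.2  61. ] rot [-179.96   -0.    102.52] q6 -12.0 w 28.4 gf 8.0 F [-2.5  0.5  3.3] [-0.06  0.43  0.14]
turn rad [-0.001 -0.     0.   ] shift cm if first [-0.05  0.13  0.1 ] after turn [-0.05  0.13  0.1 ]
```

move_arm(plan=[{"tx": 0,"ty": -0.15,"tz": 0,"wx": 0,"wy": 0,"wz": 0},{"tx": 0,"ty": 0,"tz": 0,"wx": 0,"wy": 0,"wz": 0},{"tx": 0,"ty": 0,"tz": 0,"wx": 0,"wy": 0,"wz": 0.08},{"tx": 0,"ty": 0,"tz": 0,"wx": 0,"wy": 0,"wz": 0.08},{"tx": 0,"ty": 0,"tz": 0,"wx": 0,"wy": 0,"wz": 0.08},{"tx": 0,"ty": 0,"tz": 0,"wx": 0,"wy": 0,"wz": 0.08},{"tx": 0,"ty": 0,"tz": 0,"wx": 0,"wy": 0,"wz": 0.08},{"tx": 0,"ty": 0,"tz": 0,"wx": 0,"wy": 0,"wz": 0}], force=30)

```text
time_s: 10.55
ee_pos: [570.2, 14.2, 61.0]
ee_rot: [179.9, -0.1, 79.5]
force: [1.7, 1.6, -0.0]
gripper_width: 27.8
gripper_force: 30.0
```

```bash
python3 go.py 571 14 61 56
```

```text
t 10.6 pos [570.2  14.2  61. ] rot [ 1.799e+02 -5.000e-02  7.948e+01] q6 11.0 w 27.8 gf 30.0 F [ 1.7  1.6 -0. ] [ 0.26 -0.2  -0.17]
turn rad [ 0.001 -0.001  0.41 ] shift cm if first [-0.    0.08 -0.  ] after turn [ 0.03  0.08 -0.  ]
```

move_arm(plan=[{"tx": 0,"ty": 0,"tz": 0,"wx": 0,"wy": 0,"wz": 0.08},{"tx": 0,"ty": 0,"tz": 0,"wx": 0,"wy": 0,"wz": 0.08},{"tx": 0,"ty": 0,"tz": 0,"wx": 0,"wy": 0,"wz": 0.08},{"tx": 0,"ty": 0,"tz": 0,"wx": 0,"wy": 0,"wz": 0.08},{"tx": 0,"ty": 0,"tz": 0,"wx": 0,"wy": 0,"wz": 0.09},{"tx": 0,"ty": 0,"tz": 0,"wx": 0,"wy": 0,"wz": 0},{"tx": 0,"ty": 0,"tz": 0,"wx": 0,"wy": 0,"wz": 0},{"tx": 0,"ty": 0,"tz": 0,"wx": 0,"wy": 0,"wz": 0}])

```text
time_s: 11.22
ee_pos: [570.0, 14.3, 61.0]
ee_rot: [180.0, -0.1, 56.2]
force: [2.5, 2.6, -1.9]
gripper_width: 28.0
gripper_force: 30.0
```

```bash
python3 go.py 571 14 61 56
```

```text
t 11.2 pos [570.   14.3  61. ] rot [ 1.7995e+02 -9.0000e-02  5.6200e+01] q6 34.0 w 28.0 gf 30.0 F [ 2.5  2.6 -1.9] [ 0.65 -0.39 -0.05]
turn rad [ 0.001 -0.002  0.004] shift cm if first [0.03 0.09 0.  ] after turn [0.03 0.09 0.  ]
```

move_arm(plan=[{"tx": 0,"ty": 0,"tz": 0,"wx": 0,"wy": 0,"wz": 0},{"tx": 0,"ty": 0,"tz": 0,"wx": 0,"wy": 0,"wz": 0},{"tx": 0,"ty": 0,"tz": 0,"wx": 0,"wy": 0,"wz": 0},{"tx": 0,"ty": 0,"tz": 0,"wx": 0,"wy": 0,"wz": 0},{"tx": 0,"ty": 0,"tz": -2.5,"wx": 0,"wy": 0,"wz": 0},{"tx": 0,"ty": 0,"tz": -2.5,"wx": 0,"wy": 0,"wz": 0},{"tx": 0,"ty": 0,"tz": -2.5,"wx": 0,"wy": 0,"wz": 0},{"tx": 0,"ty": 0,"tz": -2.5,"wx": 0,"wy": 0,"wz": 0},{"tx": 0,"ty": 0,"tz": 0,"wx": 0,"wy": 0,"wz": 0},{"tx": 0,"ty": 0,"tz": 0,"wx": 0,"wy": 0,"wz": 0}], gripper=5.5)

```text
time_s: 12.05
ee_pos: [570.0, 13.7, 162.3]
ee_rot: [179.8, -0.1, 56.1]
force: [-1.1, -0.2, -0.5]
gripper_width: 54.7
gripper_force: 0.0
```

```bash
python3 go.py 496.5 285.6 100 184.7
```

```text
t 12.1 pos [570.   13.7 162.3] rot [ 1.7984e+02 -8.0000e-02  5.6120e+01] q6 34.0 w 54.7 gf 0.0 F [-1.1 -0.2 -0.5] [ 0.02 -0.08 -0.07]
turn rad [ 3.000e-03  2.000e-03 -2.244e+00] shift cm if first [ 18.47 -21.27   6.2 ] after turn [ 5.09 27.7   6.23]
```

move_arm(plan=[{"tx": 2.3,"ty": -2.65,"tz": 0.2,"wx": 0,"wy": 0,"wz": 0},{"tx": 2.3,"ty": -2.65,"tz": 0.2,"wx": 0,"wy": 0,"wz": 0},{"tx": 2.3,"ty": -2.65,"tz": 0.2,"wx": 0,"wy": 0,"wz": 0},{"tx": 2.3,"ty": -2.65,"tz": 0.2,"wx": 0,"wy": 0,"wz": 0},{"tx": 2.3,"ty": -2.65,"tz": 0.2,"wx": 0,"wy": 0,"wz": 0},{"tx": 2.3,"ty": -2.65,"tz": 0.2,"wx": 0,"wy": 0,"wz": 0},{"tx": 2.3,"ty": -2.65,"tz": 0.2,"wx": 0,"wy": 0,"wz": 0},{"tx": 2.3,"ty": -2.65,"tz": 0.2,"wx": 0,"wy": 0,"wz": 0},{"tx": 0,"ty": 0,"tz": 0,"wx": 0,"wy": 0,"wz": -0.12},{"tx": 0,"ty": 0,"tz": 0,"wx": 0,"wy": 0,"wz": -0.12},{"tx": 0,"ty": 0,"tz": 0,"wx": 0,"wy": 0,"wz": -0.12},{"tx": 0,"ty": 0,"tz": 0,"wx": 0,"wy": 0,"wz": -0.12}])

```text
time_s: 13.05
ee_pos: [494.7, 284.5, 142.9]
ee_rot: [-179.8, 0.1, 84.0]
force: [-0.6, -0.1, 0.1]
gripper_width: 55.4
gripper_force: 0.0
```

move_arm(plan=[{"tx": 0,"ty": 0,"tz": 0,"wx": 0,"wy": 0,"wz": -0.12},{"tx": 0,"ty": 0,"tz": 0,"wx": 0,"wy": 0,"wz": -0.12},{"tx": 0,"ty": 0,"tz": 0,"wx": 0,"wy": 0,"wz": -0.12},{"tx": 0,"ty": 0,"tz": 0,"wx": 0,"wy": 0,"wz": -0.12},{"tx": 0,"ty": 0,"tz": 0,"wx": 0,"wy": 0,"wz": -0.12},{"tx": 0,"ty": 0,"tz": 0,"wx": 0,"wy": 0,"wz": -0.12},{"tx": 0,"ty": 0,"tz": 0,"wx": 0,"wy": 0,"wz": -0.12},{"tx": 0,"ty": 0,"tz": 0,"wx": 0,"wy": 0,"wz": -0.12},{"tx": 0,"ty": 0,"tz": 0,"wx": 0,"wy": 0,"wz": -0.12},{"tx": 0,"ty": 0,"tz": 0,"wx": 0,"wy": 0,"wz": -0.12},{"tx": 0,"ty": 0,"tz": 0,"wx": 0,"wy": 0,"wz": -0.12},{"tx": 0,"ty": 0,"tz": 0,"wx": 0,"wy": 0,"wz": -0.12}])

```text
time_s: 14.05
ee_pos: [494.9, 284.1, 143.0]
ee_rot: [-179.8, -0.2, 166.5]
force: [-0.0, -0.4, -0.6]
gripper_width: 55.1
gripper_force: 0.0
```

move_arm(plan=[{"tx": 0,"ty": 0,"tz": 0,"wx": 0,"wy": 0,"wz": -0.12},{"tx": 0,"ty": 0,"tz": 0,"wx": 0,"wy": 0,"wz": -0.12},{"tx": 0,"ty": 0,"tz": 0,"wx": 0,"wy": 0,"wz": -0.084},{"tx": 0,"ty": 0,"tz": 0,"wx": 0,"wy": 0,"wz": 0},{"tx": 0,"ty": 0,"tz": 0,"wx": 0,"wy": 0,"wz": 0},{"tx": 0,"ty": 0,"tz": 0,"wx": 0,"wy": 0,"wz": 0}])

```text
time_s: 14.55
ee_pos: [495.5, 284.5, 144.0]
ee_rot: [-179.9, -0.1, -175.4]
force: [-0.3, -0.1, 0.3]
gripper_width: 55.0
gripper_force: 0.0
```

```bash
python3 go.py 496.5 285.6 6 184.7; python3 - <<'E'
from h import *
T=grab_frame("top");S=grab_frame("scene")
def c(f,x0,y0,w,h,k): return cv2.resize(f["color"][y0:y0+h,x0:x0+w,::-1],None,fx=k,fy=k,interpolation=cv2.INTER_CUBIC)
im=np.hstack([c(T,270,178,33,30,12),c(S,267,215,33,30,12)])
b=np.hstack([c(T,150,170,80,46,5),c(S,332,150,78,46,5)]); o=np.zeros((600,800,3),np.uint8); o[:360,:792]=im; o[365:595,:790]=b
cv2.imwrite("pics/f.png",o)
E
```

```text
t 14.6 pos [495.5 284.5 144. ] rot [-1.7995e+02 -9.0000e-02 -1.7543e+02] q6 -66.0 w 55.0 gf 0.0 F [-0.3 -0.1  0.3] [ 0.1  -0.09 -0.04]
turn rad [-0.001 -0.002 -0.002] shift cm if first [-0.13  0.11 13.8 ] after turn [-0.11  0.1  13.8 ]
```

View pics/f.png

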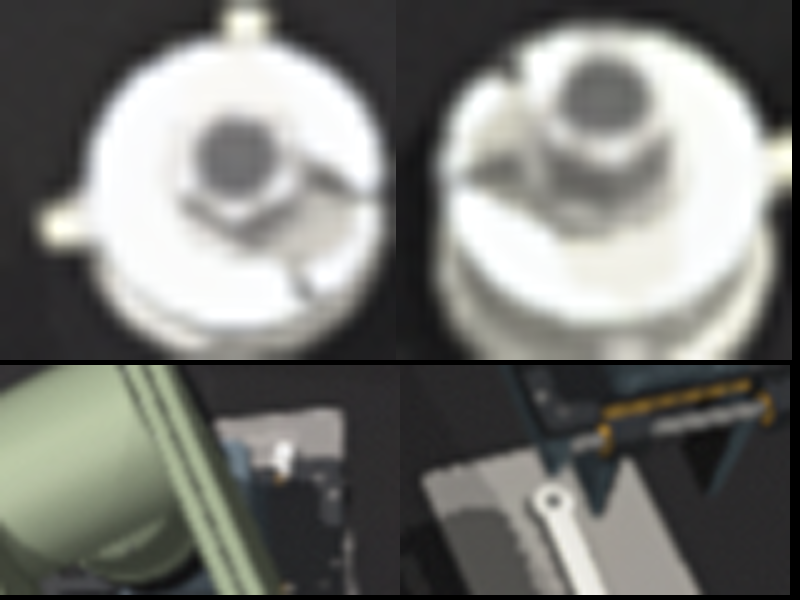

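The pointer now meets the short bar in both views ((335,180) top, (480,175) scene). Wrench handle lies under the gripper; going down.

move_arm(plan=[{"tx": -0.1,"ty": 0.1,"tz": 2.5,"wx": 0,"wy": 0,"wz": 0},{"tx": 0,"ty": 0,"tz": 2.5,"wx": 0,"wy": 0,"wz": 0},{"tx": 0,"ty": 0,"tz": 2.5,"wx": 0,"wy": 0,"wz": 0},{"tx": 0,"ty": 0,"tz": 2.5,"wx": 0,"wy": 0,"wz": 0},{"tx": 0,"ty": 0,"tz": 2.0,"wx": 0,"wy": 0,"wz": 0},{"tx": 0,"ty": 0,"tz": 1.2,"wx": 0,"wy": 0,"wz": 0},{"tx": 0,"ty": 0,"tz": 0,"wx": 0,"wy": 0,"wz": 0},{"tx": 0,"ty": 0,"tz": 0,"wx": 0,"wy": 0,"wz": 0},{"tx": 0,"ty": 0,"tz": 0,"wx": 0,"wy": 0,"wz": 0}])

```text
time_s: 15.4
ee_pos: [497.7, 286.3, 13.8]
ee_rot: [180.0, 0.1, -175.3]
force: [0.5, 0.5, -0.5]
gripper_width: 55.2
gripper_force: 0.0
```

```bash
python3 go.py 496.5 285.6 6 184.7
```

```text
t 15.4 pos [497.7 286.3  13.8] rot [ 1.7997e+02  9.0000e-02 -1.7535e+02] q6 -66.0 w 55.2 gf 0.0 F [ 0.5  0.5 -0.5] [ 0.17 -0.15  0.06]
turn rad [ 0.001  0.002 -0.001] shift cm if first [ 0.12 -0.06  0.78] after turn [ 0.12 -0.06  0.78]
```

move_arm(plan=[{"tx": 0,"ty": 0,"tz": 0.5,"wx": 0,"wy": 0,"wz": 0},{"tx": 0,"ty": 0,"tz": 0.25,"wx": 0,"wy": 0,"wz": 0},{"tx": 0,"ty": 0,"tz": 0,"wx": 0,"wy": 0,"wz": 0},{"tx": 0,"ty": 0,"tz": 0,"wx": 0,"wy": 0,"wz": 0}])

```text
time_s: 15.73
ee_pos: [497.0, 285.9, 5.6]
ee_rot: [-180.0, 0.0, -175.3]
force: [0.4, -0.4, 0.5]
gripper_width: 54.9
gripper_force: 0.0
```

move_arm(plan=[{"tx": 0,"ty": 0,"tz": 0,"wx": 0,"wy": 0,"wz": 0},{"tx": 0,"ty": 0,"tz": 0,"wx": 0,"wy": 0,"wz": 0},{"tx": 0,"ty": 0,"tz": 0,"wx": 0,"wy": 0,"wz": 0},{"tx": 0,"ty": 0,"tz": 0,"wx": 0,"wy": 0,"wz": 0},{"tx": 0,"ty": 0,"tz": 0,"wx": 0,"wy": 0,"wz": 0},{"tx": 0,"ty": 0,"tz": 0,"wx": 0,"wy": 0,"wz": 0},{"tx": 0,"ty": 0,"tz": 0,"wx": 0,"wy": 0,"wz": 0},{"tx": 0,"ty": 0,"tz": 0,"wx": 0,"wy": 0,"wz": 0}], gripper=0.8, force=45)

```text
time_s: 16.4
ee_pos: [497.0, 286.0, 5.4]
ee_rot: [-180.0, 0.0, -175.3]
force: [0.3, -0.3, 0.8]
gripper_width: 16.7
gripper_force: 45.0
```

```bash
python3 go.py 496.5 285.6 6 184.7
```

```text
t 16.4 pos [497.  286.    5.4] rot [-1.8000e+02  1.0000e-02 -1.7533e+02] q6 -66.0 w 16.7 gf 45.0 F [ 0.3 -0.3  0.8] [ 0.11 -0.1   0.05]
turn rad [-0.     0.    -0.001] shift cm if first [ 0.05 -0.03 -0.06] after turn [ 0.05 -0.03 -0.06]
```

move_arm(plan=[{"tx": 0,"ty": 0,"tz": -1,"wx": 0,"wy": 0,"wz": 0},{"tx": 0,"ty": 0,"tz": -2,"wx": 0,"wy": 0,"wz": 0},{"tx": 0,"ty": 0,"tz": -2,"wx": 0,"wy": 0,"wz": 0},{"tx": 0,"ty": 0,"tz": -2,"wx": 0,"wy": 0,"wz": 0},{"tx": 0,"ty": 0,"tz": -2,"wx": 0,"wy": 0,"wz": 0},{"tx": 0,"ty": 0,"tz": -1,"wx": 0,"wy": 0,"wz": 0},{"tx": 0,"ty": 0,"tz": 0,"wx": 0,"wy": 0,"wz": 0.075},{"tx": 0,"ty": 0,"tz": 0,"wx": 0,"wy": 0,"wz": 0.075},{"tx": 0,"ty": 0,"tz": 0,"wx": 0,"wy": 0,"wz": 0}])

```text
time_s: 17.15
ee_pos: [496.6, 285.7, 105.6]
ee_rot: [-180.0, -0.0, 176.0]
force: [0.2, 0.1, -1.1]
gripper_width: 16.6
gripper_force: 45.0
```

move_arm(plan=[{"tx": 0.13,"ty": -1.5,"tz": 0,"wx": 0,"wy": 0,"wz": 0},{"tx": 0.26,"ty": -2.65,"tz": 0,"wx": 0,"wy": 0,"wz": 0},{"tx": 0.26,"ty": -2.65,"tz": 0,"wx": 0,"wy": 0,"wz": 0},{"tx": 0.26,"ty": -2.65,"tz": 0,"wx": 0,"wy": 0,"wz": 0},{"tx": 0.26,"ty": -2.65,"tz": 0,"wx": 0,"wy": 0,"wz": 0},{"tx": 0.26,"ty": -2.65,"tz": 0,"wx": 0,"wy": 0,"wz": 0},{"tx": 0.26,"ty": -2.65,"tz": 0,"wx": 0,"wy": 0,"wz": 0},{"tx": 0.26,"ty": -2.65,"tz": 0,"wx": 0,"wy": 0,"wz": 0},{"tx": 0.26,"ty": -2.65,"tz": 0,"wx": 0,"wy": 0,"wz": 0},{"tx": 0.26,"ty": -2.65,"tz": 0,"wx": 0,"wy": 0,"wz": 0},{"tx": 0.13,"ty": -1.2,"tz": 0,"wx": 0,"wy": 0,"wz": 0},{"tx": 0,"ty": 0,"tz": 0,"wx": 0,"wy": 0,"wz": 0}])

```text
time_s: 18.15
ee_pos: [451.2, 20.2, 105.2]
ee_rot: [-179.9, -0.1, 176.0]
force: [-1.6, 0.1, -1.7]
gripper_width: 16.7
gripper_force: 45.0
```

move_arm(plan=[{"tx": 0,"ty": 0,"tz": 0,"wx": 0,"wy": 0,"wz": 0},{"tx": 0,"ty": 0,"tz": 0,"wx": 0,"wy": 0,"wz": 0},{"tx": 0,"ty": 0,"tz": 0,"wx": 0,"wy": 0,"wz": 0}])

```text
time_s: 18.4
ee_pos: [452.9, 23.5, 105.4]
ee_rot: [180.0, -0.0, 176.2]
force: [0.6, -0.0, -1.8]
gripper_width: 16.8
gripper_force: 45.0
```

```bash
python3 go.py 453.2 22.9 66 176.15; python3 - <<'E'
from h import *
import pickle
T=grab_frame("top");S=grab_frame("scene"); pickle.dump((T,S),open("w.pkl","wb"))
def c(f,x0,y0,w,h,k): return cv2.resize(f["color"][y0:y0+h,x0:x0+w,::-1],None,fx=k,fy=k,interpolation=cv2.INTER_CUBIC)
cv2.imwrite("pics/g.png",np.hstack([c(T,262,175,50,70,8),c(S,255,175,50,70,8)]))
E
```

```text
t 18.4 pos [452.9  23.5 105.4] rot [179.99  -0.   176.15] q6 -85.0 w 16.8 gf 45.0 F [ 0.6 -0.  -1.8] [ 0.12 -0.05 -0.04]
turn rad [ 0. -0.  0.] shift cm if first [-0.04 -0.05  3.94] after turn [-0.04 -0.05  3.94]
```

View pics/g.png

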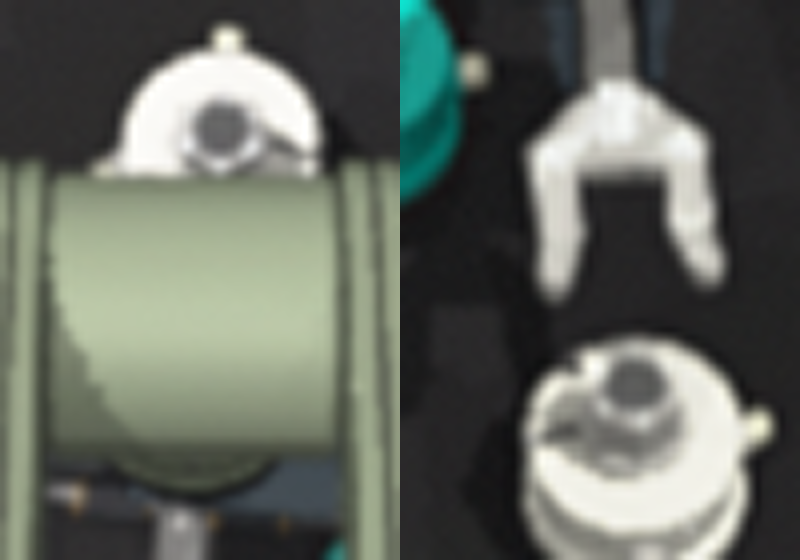

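```bash
python3 - <<'E'
from h import *
import pickle
T,S=pickle.load(open("w.pkl","rb"))
q=lambda x,y:((x-400+.5)/8-.5+255,(y+.5)/8-.5+175)
print("nut",at(S,q(634,383),81))
a=at(S,q(556,292),114);b=at(S,q(714,275),114);print(a,b,(a+b)/2,np.degrees(np.arctan2(*(b-a)[:2])))
print("floor",at(S,q(622,180),104),at(S,q(622,170),114))
# predicted image of model wrench
u=np.array([np.cos(np.radians(-3.85)),np.sin(np.radians(-3.85)),0]);v=np.array([-u[1],u[0],0])
E
```

```text
nut [569.93698865  15.2956047   81.        ]
[550.6400979   -7.13626935 114.        ] [552.30865037  44.11198971 114.        ] [551.47437413  18.48786018 114.        ] 1.8647902942067447
floor [506.07870683  21.33937733 104.        ] [508.34499666  20.98269187 114.        ]
```

Scene view: jaw opening faces the nut, tips at (556,300)/(714,283), nut at (634,383); consistent with the computed grip. Descending, then sliding on.

move_arm(plan=[{"tx": 0,"ty": -0.08,"tz": 1.3,"wx": 0,"wy": 0,"wz": 0},{"tx": 0,"ty": 0,"tz": 1.3,"wx": 0,"wy": 0,"wz": 0},{"tx": 0,"ty": 0,"tz": 1.3,"wx": 0,"wy": 0,"wz": 0},{"tx": 0,"ty": 0,"tz": 0,"wx": 0,"wy": 0,"wz": 0},{"tx": 0,"ty": 0,"tz": 0,"wx": 0,"wy": 0,"wz": 0},{"tx": -1,"ty": 0,"tz": 0,"wx": 0,"wy": 0,"wz": 0},{"tx": -1,"ty": 0,"tz": 0,"wx": 0,"wy": 0,"wz": 0},{"tx": 0,"ty": 0,"tz": 0,"wx": 0,"wy": 0,"wz": 0},{"tx": 0,"ty": 0,"tz": 0,"wx": 0,"wy": 0,"wz": 0},{"tx": 0,"ty": 0,"tz": 0,"wx": 0,"wy": 0,"wz": 0}])

```text
time_s: 19.33
ee_pos: [472.9, 20.6, 66.6]
ee_rot: [-180.0, 0.0, 176.1]
force: [0.3, 0.3, -1.4]
gripper_width: 16.8
gripper_force: 45.0
```

```bash
python3 go.py 498.1 19.8 66 176.15
```

```text
t 19.3 pos [472.9  20.6  66.6] rot [-1.8000e+02  1.0000e-02  1.7607e+02] q6 -85.0 w 16.8 gf 45.0 F [ 0.3  0.3 -1.4] [ 0.05 -0.01  0.01]
turn rad [-0.     0.    -0.001] shift cm if first [-2.52  0.09  0.06] after turn [-2.52  0.09  0.06]
```

move_arm(plan=[{"tx": -0.4,"ty": 0.05,"tz": 0,"wx": 0,"wy": 0,"wz": 0},{"tx": -0.4,"ty": 0,"tz": 0,"wx": 0,"wy": 0,"wz": 0},{"tx": -0.4,"ty": 0,"tz": 0,"wx": 0,"wy": 0,"wz": 0},{"tx": 0,"ty": 0,"tz": 0,"wx": 0,"wy": 0,"wz": 0},{"tx": 0,"ty": 0,"tz": 0,"wx": 0,"wy": 0,"wz": 0}])

```text
time_s: 19.75
ee_pos: [485.0, 20.3, 66.4]
ee_rot: [-180.0, -0.0, 176.1]
force: [0.7, 0.1, -1.5]
gripper_width: 16.5
gripper_force: 45.0
```

```bash
python3 go.py 498.1 19.8 66 176.15
```

```text
t 19.8 pos [485.   20.3  66.4] rot [-180.     -0.    176.07] q6 -85.0 w 16.5 gf 45.0 F [ 0.7  0.1 -1.5] [ 0.11 -0.1   0.02]
turn rad [-0.    -0.    -0.001] shift cm if first [-1.32  0.04  0.04] after turn [-1.32  0.04  0.04]
```

move_arm(plan=[{"tx": -0.4,"ty": 0.02,"tz": 0,"wx": 0,"wy": 0,"wz": 0},{"tx": -0.4,"ty": 0.02,"tz": 0,"wx": 0,"wy": 0,"wz": 0},{"tx": -0.35,"ty": 0,"tz": 0,"wx": 0,"wy": 0,"wz": 0},{"tx": 0,"ty": 0,"tz": 0,"wx": 0,"wy": 0,"wz": 0},{"tx": 0,"ty": 0,"tz": 0,"wx": 0,"wy": 0,"wz": 0}])

```text
time_s: 20.17
ee_pos: [496.4, 19.9, 66.4]
ee_rot: [-180.0, -0.0, 176.1]
force: [-0.5, 0.2, -2.2]
gripper_width: 16.5
gripper_force: 45.0
```

```bash
python3 go.py 498.1 19.8 66 176.15; python3 - <<'E'
import numpy as np
# rotate tool about nut axis by a per row: displacement per row in tool axes at start of row (tool -x points to axis, distance L)
L=.074;
for a in(0.05,0.1):
    # nut at tool (-L,0). cw turn = +wz about tool z
    c,s=np.cos(a),np.sin(a); n=np.array([-L,0]); R=np.array([[c,-s],[s,c]]); print(a,(n-R@n)*100)
E
```

```text
t 20.2 pos [496.4  19.9  66.4] rot [-180.     -0.    176.07] q6 -85.0 w 16.5 gf 45.0 F [-0.5  0.2 -2.2] [ 0.06 -0.14  0.01]
turn rad [-0.    -0.    -0.001] shift cm if first [-0.17 -0.    0.04] after turn [-0.17 -0.    0.04]
0.05 [-0.00924807  0.36984585]
0.1 [-0.03696918  0.73876728]
```

move_arm(plan=[{"tx": -0.037,"ty": 0.739,"tz": 0,"wx": 0,"wy": 0,"wz": 0.1},{"tx": -0.037,"ty": 0.739,"tz": 0,"wx": 0,"wy": 0,"wz": 0.1},{"tx": -0.037,"ty": 0.739,"tz": 0,"wx": 0,"wy": 0,"wz": 0.1},{"tx": 0,"ty": 0,"tz": 0,"wx": 0,"wy": 0,"wz": 0},{"tx": 0,"ty": 0,"tz": 0,"wx": 0,"wy": 0,"wz": 0},{"tx": 0,"ty": 0,"tz": 0,"wx": 0,"wy": 0,"wz": 0}])

```text
time_s: 20.67
ee_pos: [499.7, 41.6, 66.1]
ee_rot: [-180.0, -0.1, 159.0]
force: [-3.0, 2.0, -1.2]
gripper_width: 16.7
gripper_force: 45.0
```

```bash
python3 go.py 505 45 66 130
```

```text
t 20.7 pos [499.7  41.6  66.1] rot [-1.7997e+02 -1.4000e-01  1.5900e+02] q6 -66.0 w 16.7 gf 45.0 F [-3.   2.  -1.2] [0.49 0.51 0.04]
turn rad [-0.001 -0.002  0.506] shift cm if first [-0.37  0.5   0.01] after turn [-0.08  0.62  0.01]
```

move_arm(plan=[{"tx": -0.01,"ty": 0.74,"tz": 0,"wx": 0,"wy": 0,"wz": 0.1},{"tx": -0.03,"ty": 0.74,"tz": 0,"wx": 0,"wy": 0,"wz": 0.1},{"tx": -0.037,"ty": 0.74,"tz": 0,"wx": 0,"wy": 0,"wz": 0.1},{"tx": 0,"ty": 0,"tz": 0,"wx": 0,"wy": 0,"wz": 0},{"tx": 0,"ty": 0,"tz": 0,"wx": 0,"wy": 0,"wz": 0},{"tx": 0,"ty": 0,"tz": 0,"wx": 0,"wy": 0,"wz": 0}])

```text
time_s: 21.17
ee_pos: [510.9, 61.1, 66.2]
ee_rot: [-180.0, -0.1, 141.8]
force: [-3.7, 4.3, -1.9]
gripper_width: 16.4
gripper_force: 45.0
```

```bash
python3 go.py 505 45 66 130
```

```text
t 21.2 pos [510.9  61.1  66.2] rot [-1.7999e+02 -9.0000e-02  1.4180e+02] q6 -46.0 w 16.4 gf 45.0 F [-3.7  4.3 -1.9] [0.91 0.43 0.11]
turn rad [-0.    -0.001  0.206] shift cm if first [-0.53 -1.63  0.02] after turn [-0.85 -1.49  0.02]
```

move_arm(plan=[{"tx": 0.05,"ty": 0.37,"tz": 0,"wx": 0,"wy": 0,"wz": 0.05},{"tx": 0.0,"ty": 0.37,"tz": 0,"wx": 0,"wy": 0,"wz": 0.05},{"tx": -0.009,"ty": 0.37,"tz": 0,"wx": 0,"wy": 0,"wz": 0.05},{"tx": -0.009,"ty": 0.37,"tz": 0,"wx": 0,"wy": 0,"wz": 0.05},{"tx": 0,"ty": 0,"tz": 0,"wx": 0,"wy": 0,"wz": 0},{"tx": 0,"ty": 0,"tz": 0,"wx": 0,"wy": 0,"wz": 0}])

```text
time_s: 21.67
ee_pos: [521.3, 72.0, 66.3]
ee_rot: [180.0, -0.0, 130.4]
force: [-2.3, 5.5, -3.3]
gripper_width: 16.9
gripper_force: 45.0
```

```bash
python3 go.py 505 45 66 130
```

```text
t 21.7 pos [521.3  72.   66.3] rot [ 1.7998e+02 -2.0000e-02  1.3036e+02] q6 -34.0 w 16.9 gf 45.0 F [-2.3  5.5 -3.3] [0.84 0.32 0.16]
turn rad [ 0.    -0.     0.006] shift cm if first [-1.   -2.99  0.03] after turn [-1.02 -2.98  0.03]
```

move_arm(plan=[{"tx": 0.04,"ty": 0.37,"tz": 0,"wx": 0,"wy": 0,"wz": 0.05},{"tx": 0.0,"ty": 0.37,"tz": 0,"wx": 0,"wy": 0,"wz": 0.05},{"tx": 0,"ty": 0,"tz": 0,"wx": 0,"wy": 0,"wz": 0},{"tx": 0,"ty": 0,"tz": 0,"wx": 0,"wy": 0,"wz": 0}])

```text
time_s: 22.0
ee_pos: [527.2, 76.6, 66.4]
ee_rot: [180.0, 0.0, 124.7]
force: [-1.1, 3.6, -4.5]
gripper_width: 16.2
gripper_force: 45.0
```

```bash
python3 go.py 505 45 66 124
```

```text
t 22.0 pos [527.2  76.6  66.4] rot [1.7996e+02 3.0000e-02 1.2465e+02] q6 -28.0 w 16.2 gf 45.0 F [-1.1  3.6 -4.5] [0.59 0.07 0.2 ]
turn rad [0.001 0.001 0.011] shift cm if first [-1.34 -3.63  0.04] after turn [-1.38 -3.61  0.04]
```

move_arm(plan=[{"tx": 0.0,"ty": 0.37,"tz": 0,"wx": 0,"wy": 0,"wz": 0.05},{"tx": 0,"ty": 0,"tz": 0,"wx": 0,"wy": 0,"wz": 0},{"tx": 0,"ty": 0,"tz": 0,"wx": 0,"wy": 0,"wz": 0}])

```text
time_s: 22.25
ee_pos: [530.3, 78.7, 66.4]
ee_rot: [180.0, 0.0, 121.8]
force: [0.7, 2.2, -4.0]
gripper_width: 16.4
gripper_force: 45.0
```

```bash
python3 go.py 505 45 66 124;  python3 - <<'E'
from h import *
S=grab_frame("scene"); T=grab_frame("top")
def c(f,x0,y0,w,h,k): return cv2.resize(f["color"][y0:y0+h,x0:x0+w,::-1],None,fx=k,fy=k,interpolation=cv2.INTER_CUBIC)
cv2.imwrite("pics/i.png",np.hstack([c(T,265,170,40,50,10),c(S,262,200,40,50,10)]))
E
```

```text
t 22.2 pos [530.3  78.7  66.4] rot [1.7996e+02 5.0000e-02 1.2179e+02] q6 -25.0 w 16.4 gf 45.0 F [ 0.7  2.2 -4. ] [ 0.6  -0.12  0.18]
turn rad [ 0.001  0.001 -0.039] shift cm if first [-1.53 -3.93  0.04] after turn [-1.38 -3.98  0.04]
```

View pics/i.png

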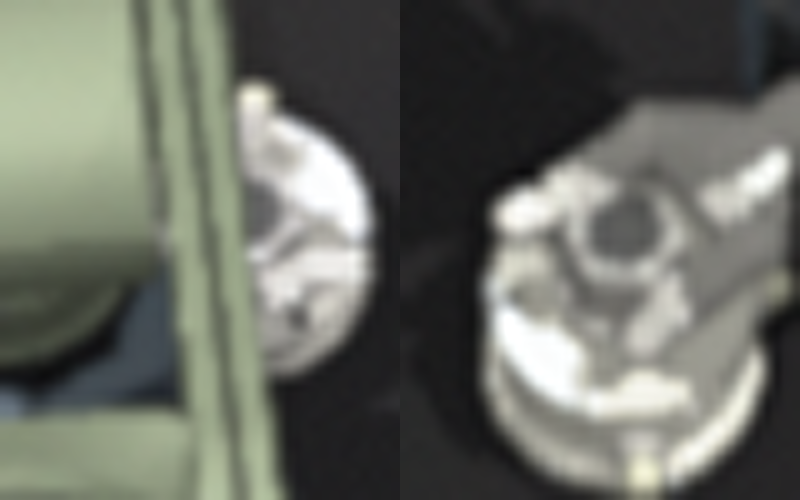

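The jaw encloses the nut (nut at (625,230) in scene half, tips at (520,205)/(660,320)). Pressing on until the stop shows in the moment.

move_arm(plan=[{"tx": 0.0,"ty": 0.37,"tz": 0,"wx": 0,"wy": 0,"wz": 0.05},{"tx": 0,"ty": 0,"tz": 0,"wx": 0,"wy": 0,"wz": 0},{"tx": 0,"ty": 0,"tz": 0,"wx": 0,"wy": 0,"wz": 0}])

```text
time_s: 22.6
ee_pos: [533.5, 80.7, 66.5]
ee_rot: [180.0, 0.0, 118.9]
force: [1.2, 1.7, -5.5]
gripper_width: 16.4
gripper_force: 45.0
```

```bash
python3 go.py 505 45 66 119
```

```text
t 22.6 pos [533.5  80.7  66.5] rot [1.7996e+02 4.0000e-02 1.1890e+02] q6 -21.0 w 16.4 gf 45.0 F [ 1.2  1.7 -5.5] [ 0.48 -0.26  0.2 ]
turn rad [ 0.001  0.001 -0.002] shift cm if first [-1.75 -4.22  0.05] after turn [-1.74 -4.22  0.05]
```

move_arm(plan=[{"tx": 0.0,"ty": 0.37,"tz": 0,"wx": 0,"wy": 0,"wz": 0.05},{"tx": 0,"ty": 0,"tz": 0,"wx": 0,"wy": 0,"wz": 0},{"tx": 0,"ty": 0,"tz": 0,"wx": 0,"wy": 0,"wz": 0}])

```text
time_s: 22.85
ee_pos: [536.4, 82.9, 66.5]
ee_rot: [180.0, -0.0, 116.0]
force: [0.1, 4.2, -3.6]
gripper_width: 16.4
gripper_force: 45.0
```

```bash
python3 go.py 505 45 66 116
```

```text
t 22.9 pos [536.4  82.9  66.5] rot [ 1.7997e+02 -1.0000e-02  1.1603e+02] q6 -18.0 w 16.4 gf 45.0 F [ 0.1  4.2 -3.6] [ 0.85 -0.12  0.27]
turn rad [ 0.    -0.     0.001] shift cm if first [-2.03 -4.49  0.05] after turn [-2.03 -4.49  0.05]
```

move_arm(plan=[{"tx": -0.01,"ty": 0.37,"tz": 0,"wx": 0,"wy": 0,"wz": 0.05},{"tx": 0,"ty": 0,"tz": 0,"wx": 0,"wy": 0,"wz": 0},{"tx": 0,"ty": 0,"tz": 0,"wx": 0,"wy": 0,"wz": 0}])

```text
time_s: 23.1
ee_pos: [539.5, 85.1, 66.5]
ee_rot: [180.0, -0.1, 113.1]
force: [-1.0, 5.1, -4.5]
gripper_width: 16.5
gripper_force: 45.0
```

```bash
cat > ann.py <<'E'
from h import *
c=np.array([570.4,15.0]); fs={n:grab_frame(n) for n in("top","scene")}
off={"top":(2.5,-2.5),"scene":(-.3,.4)}
for n,f in fs.items():
    g=cv2.cvtColor(f["color"],cv2.COLOR_RGB2GRAY).astype(np.float32); row=[]
    for a in range(-30,-176,-6):
        A=np.radians(a); P=[[c[0]+off[n][0]+r*np.cos(A),c[1]+off[n][1]+r*np.sin(A),54] for r in (21,23,25,27)]
        uv=proj(f,P).astype(np.float32); row.append(int(cv2.remap(g,uv[:,0],uv[:,1],cv2.INTER_LINEAR).mean()))
    print(n,dict(zip(range(-30,-176,-6),row)))
E
python3 go.py 505 45 66 113; python3 ann.py
```

```text
t 23.1 pos [539.5  85.1  66.5] rot [ 1.7997e+02 -8.0000e-02  1.1315e+02] q6 -16.0 w 16.5 gf 45.0 F [-1.   5.1 -4.5] [ 1.2  -0.03  0.4 ]
turn rad [ 0.    -0.001  0.003] shift cm if first [-2.33 -4.75  0.05] after turn [-2.34 -4.75  0.05]
top {-30: 194, -36: 206, -42: 221, -48: 241, -54: 250, -60: 251, -66: 249, -72: 245, -78: 236, -84: 221, -90: 201, -96: 185, -102: 181, -108: 193, -114: 220, -120: 236, -126: 234, -132: 216, -138: 188, -144: 179, -150: 177, -156: 165, -162: 152, -168: 148, -174: 147}
scene {-30: 167, -36: 192, -42: 210, -48: 213, -54: 214, -60: 211, -66: 204, -72: 187, -78: 168, -84: 162, -90: 161, -96: 163, -102: 169, -108: 180, -114: 185, -120: 177, -126: 154, -132: 127, -138: 132, -144: 160, -150: 177, -156: 178, -162: 179, -168: 170, -174: 157}
```

Moment is climbing (0.2→0.4 N m) and the dark pointer is at -135°, the expected stop angle: fully tight. Backing off the play.

move_arm(plan=[{"tx": -0.037,"ty": -0.74,"tz": 0,"wx": 0,"wy": 0,"wz": -0.1},{"tx": -0.037,"ty": -0.74,"tz": 0,"wx": 0,"wy": 0,"wz": -0.1},{"tx": -0.02,"ty": -0.37,"tz": 0,"wx": 0,"wy": 0,"wz": -0.05},{"tx": 0,"ty": 0,"tz": 0,"wx": 0,"wy": 0,"wz": 0},{"tx": 0,"ty": 0,"tz": 0,"wx": 0,"wy": 0,"wz": 0},{"tx": 0,"ty": 0,"tz": 0,"wx": 0,"wy": 0,"wz": 0}])

```text
time_s: 23.7
ee_pos: [524.0, 74.6, 66.7]
ee_rot: [-180.0, 0.0, 127.3]
force: [-0.1, 0.8, -1.7]
gripper_width: 16.4
gripper_force: 45.0
```

```bash
python3 go.py 505 45 66 128;python3 ann.py
```

```text
t 23.7 pos [524.   74.6  66.7] rot [-1.8000e+02  4.0000e-02  1.2733e+02] q6 -30.0 w 16.4 gf 45.0 F [-0.1  0.8 -1.7] [-0.   -0.12  0.01]
turn rad [-0.     0.001 -0.012] shift cm if first [-1.2  -3.3   0.07] after turn [-1.16 -3.32  0.07]
top {-30: 194, -36: 227, -42: 247, -48: 251, -54: 251, -60: 251, -66: 249, -72: 242, -78: 225, -84: 199, -90: 186, -96: 194, -102: 213, -108: 225, -114: 227, -120: 224, -126: 219, -132: 215, -138: 208, -144: 205, -150: 195, -156: 189, -162: 172, -168: 160, -174: 156}
scene {-30: 174, -36: 209, -42: 216, -48: 214, -54: 212, -60: 199, -66: 177, -72: 157, -78: 148, -84: 151, -90: 169, -96: 191, -102: 202, -108: 196, -114: 175, -120: 154, -126: 152, -132: 156, -138: 167, -144: 180, -150: 193, -156: 196, -162: 187, -168: 168, -174: 152}
```

move_arm(plan=[{"tx": -0.02,"ty": -0.44,"tz": 0,"wx": 0,"wy": 0,"wz": -0.06},{"tx": 0.5,"ty": 0,"tz": 0,"wx": 0,"wy": 0,"wz": 0},{"tx": 0.8,"ty": 0,"tz": 0,"wx": 0,"wy": 0,"wz": 0},{"tx": 0,"ty": 0,"tz": 0,"wx": 0,"wy": 0,"wz": 0},{"tx": 0,"ty": 0,"tz": 0,"wx": 0,"wy": 0,"wz": 0}])

```text
time_s: 24.22
ee_pos: [511.6, 82.4, 66.4]
ee_rot: [-180.0, 0.0, 130.8]
force: [0.9, 0.2, -2.5]
gripper_width: 16.9
gripper_force: 45.0
```

```bash
python3 go.py 505 45 66 130
```

```text
t 24.2 pos [511.6  82.4  66.4] rot [-179.99    0.    130.82] q6 -33.0 w 16.9 gf 45.0 F [ 0.9  0.2 -2.5] [ 0.05 -0.15 -0.03]
turn rad [-0.     0.     0.014] shift cm if first [-2.4  -2.95  0.04] after turn [-2.44 -2.91  0.04]
```

move_arm(plan=[{"tx": 1,"ty": 0,"tz": 0,"wx": 0,"wy": 0,"wz": 0},{"tx": 1.5,"ty": 0,"tz": 0,"wx": 0,"wy": 0,"wz": 0},{"tx": 2,"ty": 0,"tz": 0,"wx": 0,"wy": 0,"wz": 0},{"tx": 0,"ty": 0,"tz": -2,"wx": 0,"wy": 0,"wz": 0},{"tx": 0,"ty": 0,"tz": -2,"wx": 0,"wy": 0,"wz": 0},{"tx": 0,"ty": 0,"tz": 0,"wx": 0,"wy": 0,"wz": 0},{"tx": 0,"ty": 0,"tz": 0,"wx": 0,"wy": 0,"wz": 0}])

```text
time_s: 24.8
ee_pos: [483.0, 116.5, 107.1]
ee_rot: [179.9, 0.1, 130.8]
force: [-0.4, -1.0, -1.2]
gripper_width: 16.9
gripper_force: 45.0
```

```bash
python3 go.py 497 285.5 66 184.7; python3 ann.py
```

```text
t 24.8 pos [483.  116.5 107.1] rot [1.7987e+02 7.0000e-02 1.3082e+02] q6 -29.0 w 16.9 gf 45.0 F [-0.4 -1.  -1.2] [ 0.02 -0.1  -0.03]
turn rad [ 0.002  0.002 -0.94 ] shift cm if first [11.88 12.1   4.12] after turn [-2.78 16.73  4.11]
top {-30: 249, -36: 250, -42: 251, -48: 251, -54: 251, -60: 251, -66: 248, -72: 245, -78: 235, -84: 222, -90: 210, -96: 202, -102: 202, -108: 203, -114: 205, -120: 203, -126: 186, -132: 152, -138: 136, -144: 171, -150: 214, -156: 234, -162: 239, -168: 240, -174: 239}
scene {-30: 215, -36: 222, -42: 216, -48: 213, -54: 213, -60: 212, -66: 211, -72: 208, -78: 204, -84: 201, -90: 202, -96: 205, -102: 206, -108: 202, -114: 192, -120: 182, -126: 172, -132: 149, -138: 143, -144: 191, -150: 240, -156: 244, -162: 231, -168: 209, -174: 188}
```

move_arm(plan=[{"tx": 1.7,"ty": 1.73,"tz": 0,"wx": 0,"wy": 0,"wz": 0},{"tx": 1.7,"ty": 1.73,"tz": 0,"wx": 0,"wy": 0,"wz": 0},{"tx": 1.7,"ty": 1.73,"tz": 0,"wx": 0,"wy": 0,"wz": 0},{"tx": 1.7,"ty": 1.73,"tz": 0,"wx": 0,"wy": 0,"wz": 0},{"tx": 1.7,"ty": 1.73,"tz": 0,"wx": 0,"wy": 0,"wz": 0},{"tx": 1.7,"ty": 1.73,"tz": 0,"wx": 0,"wy": 0,"wz": 0},{"tx": 1.7,"ty": 1.73,"tz": 0,"wx": 0,"wy": 0,"wz": 0},{"tx": 0,"ty": 0,"tz": 0,"wx": 0,"wy": 0,"wz": 0}])

```text
time_s: 25.57
ee_pos: [496.6, 288.8, 104.9]
ee_rot: [180.0, -0.1, 130.9]
force: [0.6, -0.4, -1.3]
gripper_width: 16.5
gripper_force: 45.0
```

move_arm(plan=[{"tx": 0,"ty": 0,"tz": 0,"wx": 0,"wy": 0,"wz": -0.094},{"tx": 0,"ty": 0,"tz": 0,"wx": 0,"wy": 0,"wz": -0.094},{"tx": 0,"ty": 0,"tz": 0,"wx": 0,"wy": 0,"wz": -0.094},{"tx": 0,"ty": 0,"tz": 0,"wx": 0,"wy": 0,"wz": -0.094},{"tx": 0,"ty": 0,"tz": 0,"wx": 0,"wy": 0,"wz": -0.094},{"tx": 0,"ty": 0,"tz": 0,"wx": 0,"wy": 0,"wz": -0.094},{"tx": 0,"ty": 0,"tz": 0,"wx": 0,"wy": 0,"wz": -0.094},{"tx": 0,"ty": 0,"tz": 0,"wx": 0,"wy": 0,"wz": -0.094},{"tx": 0,"ty": 0,"tz": 0,"wx": 0,"wy": 0,"wz": -0.094},{"tx": 0,"ty": 0,"tz": 0,"wx": 0,"wy": 0,"wz": -0.094},{"tx": 0,"ty": 0,"tz": 0,"wx": 0,"wy": 0,"wz": 0},{"tx": 0,"ty": 0,"tz": 0,"wx": 0,"wy": 0,"wz": 0}])

```text
time_s: 26.57
ee_pos: [495.9, 284.4, 105.3]
ee_rot: [-179.9, -0.1, -175.5]
force: [-0.2, -0.3, -1.8]
gripper_width: 16.6
gripper_force: 45.0
```

```bash
python3 go.py 497 285.5 5.8 184.7
```

```text
t 26.6 pos [495.9 284.4 105.3] rot [-1.7994e+02 -1.2000e-01 -1.7550e+02] q6 -66.0 w 16.6 gf 45.0 F [-0.2 -0.3 -1.8] [ 0.12 -0.11  0.03]
turn rad [-0.001 -0.002 -0.003] shift cm if first [-0.14  0.11  9.95] after turn [-0.12  0.1   9.95]
```

move_arm(plan=[{"tx": 0,"ty": 0,"tz": 1.5,"wx": 0,"wy": 0,"wz": 0},{"tx": 0,"ty": 0,"tz": 2,"wx": 0,"wy": 0,"wz": 0},{"tx": 0,"ty": 0,"tz": 2,"wx": 0,"wy": 0,"wz": 0},{"tx": 0,"ty": 0,"tz": 1.5,"wx": 0,"wy": 0,"wz": 0},{"tx": 0,"ty": 0,"tz": 1.0,"wx": 0,"wy": 0,"wz": 0},{"tx": 0,"ty": 0,"tz": 0.7,"wx": 0,"wy": 0,"wz": 0},{"tx": 0,"ty": 0,"tz": 0.5,"wx": 0,"wy": 0,"wz": 0},{"tx": 0,"ty": 0,"tz": 0.4,"wx": 0,"wy": 0,"wz": 0},{"tx": 0,"ty": 0,"tz": 0,"wx": 0,"wy": 0,"wz": 0},{"tx": 0,"ty": 0,"tz": 0,"wx": 0,"wy": 0,"wz": 0},{"tx": 0,"ty": 0,"tz": 0,"wx": 0,"wy": 0,"wz": 0}])

```text
time_s: 27.48
ee_pos: [496.9, 285.4, 11.1]
ee_rot: [180.0, 0.1, -175.3]
force: [0.5, 1.1, -1.6]
gripper_width: 16.7
gripper_force: 45.0
```

```bash
python3 go.py 497 285.5 5.4 184.7
```

```text
t 27.5 pos [496.9 285.4  11.1] rot [ 1.7997e+02  8.0000e-02 -1.7534e+02] q6 -66.0 w 16.7 gf 45.0 F [ 0.5  1.1 -1.6] [ 0.06 -0.08  0.01]
turn rad [ 0.     0.001 -0.001] shift cm if first [-0.01  0.01  0.57] after turn [-0.01  0.01  0.57]
```

move_arm(plan=[{"tx": 0,"ty": 0,"tz": 0.2,"wx": 0,"wy": 0,"wz": 0},{"tx": 0,"ty": 0,"tz": 0.2,"wx": 0,"wy": 0,"wz": 0},{"tx": 0,"ty": 0,"tz": 0.1,"wx": 0,"wy": 0,"wz": 0},{"tx": 0,"ty": 0,"tz": 0,"wx": 0,"wy": 0,"wz": 0},{"tx": 0,"ty": 0,"tz": 0,"wx": 0,"wy": 0,"wz": 0}])

```text
time_s: 27.9
ee_pos: [496.4, 285.2, 5.5]
ee_rot: [-180.0, 0.0, -175.3]
force: [-0.7, -0.3, -1.7]
gripper_width: 16.7
gripper_force: 45.0
```

```bash
python3 go.py 497 285.5 5.4 184.7
```

```text
t 27.9 pos [496.4 285.2   5.5] rot [-1.8000e+02  1.0000e-02 -1.7533e+02] q6 -66.0 w 16.7 gf 45.0 F [-0.7 -0.3 -1.7] [ 0.09 -0.12 -0.  ]
turn rad [-0.  0. -0.] shift cm if first [-0.06  0.03  0.01] after turn [-0.06  0.03  0.01]
```

move_arm(plan=[{"tx": 0,"ty": 0,"tz": 0.06,"wx": 0,"wy": 0,"wz": 0},{"tx": 0,"ty": 0,"tz": 0,"wx": 0,"wy": 0,"wz": 0},{"tx": 0,"ty": 0,"tz": 0,"wx": 0,"wy": 0,"wz": 0}])

```text
time_s: 28.15
ee_pos: [496.4, 285.2, 5.4]
ee_rot: [180.0, 0.0, -175.3]
force: [-1.4, -0.8, 5.0]
gripper_width: 16.4
gripper_force: 45.0
```

move_arm(plan=[{"tx": 0,"ty": 0,"tz": 0,"wx": 0,"wy": 0,"wz": 0},{"tx": 0,"ty": 0,"tz": 0,"wx": 0,"wy": 0,"wz": 0},{"tx": 0,"ty": 0,"tz": 0,"wx": 0,"wy": 0,"wz": 0},{"tx": 0,"ty": 0,"tz": 0,"wx": 0,"wy": 0,"wz": 0},{"tx": 0,"ty": 0,"tz": 0,"wx": 0,"wy": 0,"wz": 0},{"tx": 0,"ty": 0,"tz": -1.5,"wx": 0,"wy": 0,"wz": 0},{"tx": 0,"ty": 0,"tz": -2.5,"wx": 0,"wy": 0,"wz": 0},{"tx": 0,"ty": 0,"tz": -2.5,"wx": 0,"wy": 0,"wz": 0},{"tx": 0,"ty": 0,"tz": -2.5,"wx": 0,"wy": 0,"wz": 0},{"tx": 0,"ty": 0,"tz": -2.5,"wx": 0,"wy": 0,"wz": 0},{"tx": 0,"ty": 0,"tz": 0,"wx": 0,"wy": 0,"wz": 0},{"tx": 0,"ty": 0,"tz": 0,"wx": 0,"wy": 0,"wz": 0}], gripper=5.0)

```text
time_s: 29.15
ee_pos: [497.2, 285.6, 121.1]
ee_rot: [179.9, 0.2, -175.3]
force: [-0.3, 0.3, -0.7]
gripper_width: 49.7
gripper_force: 0.0
```

move_arm(plan=[{"tx": 3,"ty": 0,"tz": -2,"wx": 0,"wy": 0,"wz": 0},{"tx": 3,"ty": 0,"tz": -2,"wx": 0,"wy": 0,"wz": 0},{"tx": 3,"ty": 0,"tz": 0,"wx": 0,"wy": 0,"wz": 0},{"tx": 3,"ty": 0,"tz": 0,"wx": 0,"wy": 0,"wz": 0},{"tx": 0,"ty": 0,"tz": 0,"wx": 0,"wy": 0,"wz": 0},{"tx": 0,"ty": 0,"tz": 0,"wx": 0,"wy": 0,"wz": 0}])

```text
time_s: 29.65
ee_pos: [375.2, 274.8, 158.8]
ee_rot: [-179.9, -0.1, -175.2]
force: [0.3, -0.3, 0.8]
gripper_width: 50.5
gripper_force: 0.0
```

```bash
python3 go.py 497 285.5 5.4 184.7; python3 ann.py; python3 - <<'E'
from m import *
F=grab_frame("scene")
def wr(f):
    x0,y0,w,h=332,158,80,108; g=cv2.cvtColor(f["color"],cv2.COLOR_RGB2GRAY)[y0:y0+h,x0:x0+w]
    n,l,s,c=cv2.connectedComponentsWithStats((g>205).astype(np.uint8)); 
    return [(s[i].tolist(),c[i].round(1)) for i in range(1,n) if s[i,4]>60]
print("before",wr(S)); print("after",wr(F))
# bystanders & bottle: image change around them
for n,b in(("jar",(210,282,242,320)),("beaker",(262,294,296,330)),("box",(340,255,400,302))):
    d=np.abs(F["color"].astype(int)-S["color"])[b[1]:b[3],b[0]:b[2]]; print(n,d.mean().round(2))
E
```

```text
t 29.6 pos [375.2 274.8 158.8] rot [-1.7992e+02 -1.1000e-01 -1.7525e+02] q6 -60.0 w 50.5 gf 0.0 F [ 0.3 -0.3  0.8] [ 0.13 -0.18 -0.07]
turn rad [-0.001 -0.002  0.001] shift cm if first [-12.26   0.08  15.31] after turn [-12.23   0.07  15.34]
top {-30: 249, -36: 250, -42: 250, -48: 250, -54: 251, -60: 251, -66: 248, -72: 244, -78: 234, -84: 222, -90: 209, -96: 201, -102: 201, -108: 203, -114: 204, -120: 202, -126: 185, -132: 152, -138: 135, -144: 171, -150: 213, -156: 234, -162: 240, -168: 243, -174: 245}
scene {-30: 214, -36: 221, -42: 216, -48: 213, -54: 212, -60: 211, -66: 211, -72: 208, -78: 204, -84: 201, -90: 201, -96: 204, -102: 206, -108: 202, -114: 192, -120: 182, -126: 172, -132: 149, -138: 143, -144: 190, -150: 239, -156: 244, -162: 234, -168: 214, -174: 192}
before [([27, 17, 33, 54, 354], array([41.8, 46.8])), ([16, 100, 46, 8, 282], array([ 40.2, 104.3]))]
after [([27, 16, 30, 50, 254], array([39.7, 42.5])), ([16, 100, 46, 8, 282], array([ 40.2, 104.3]))]
jar 0.54
beaker 0.63
box 0.56
```

```bash
sed -e 's/fs={.*/import pickle; fs=dict(top=pickle.load(open("top0.pkl","rb")),scene=pickle.load(open("scene0.pkl","rb")))/' ann.py > ann0.py; python3 ann0.py
```

```text
top {-30: 244, -36: 230, -42: 199, -48: 177, -54: 197, -60: 229, -66: 239, -72: 237, -78: 229, -84: 220, -90: 208, -96: 200, -102: 199, -108: 200, -114: 202, -120: 203, -126: 202, -132: 201, -138: 196, -144: 192, -150: 204, -156: 228, -162: 237, -168: 239, -174: 241}
scene {-30: 197, -36: 162, -42: 130, -48: 149, -54: 193, -60: 210, -66: 211, -72: 210, -78: 207, -84: 202, -90: 200, -96: 204, -102: 207, -108: 207, -114: 206, -120: 211, -126: 216, -132: 219, -138: 214, -144: 219, -150: 241, -156: 243, -162: 235, -168: 218, -174: 196}
```

```bash
python3 -c "
from workcell import env
print(env.job_done())"
```

```text
the job is handed in; nothing more can be done
None
```

I handed the job in at about 30 s. The bottle stands released in the tray, and the nut was turned by the fingers to the short bar, then by the wrench to the stop pin. The wrench was let go on the mat where it lay before, and the jar, beaker and tip box look unmoved in the camera images; no verdict was returned.

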